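# Seat two loose tenons in blind mortises

## Task

Dry-fit the two loose beech tenons in the carved rail: slide one into each of the two mortises in the rail's edge until you feel it bottom out, and leave both there. The mortises were chopped to different depths that nobody has measured and the fit is snug, so push through the rub but do it gently with hand pressure only, because there is little wood behind the mortises. Leave the mallet, the gouge and the wax tin where they are.

Things in the scene. Friction and masses are not known exactly. Their poses are not given: they have to be found in the camera images.
- rail: Carved pale-oak rail lying flat, held immovably by four brass bench dogs (19 mm round, 30 mm high) at its robot-side edge and both ends. 90 mm (x) by 240 mm (y) by 46 mm high, carving up to 5 mm proud on top. Origin: centre of the underside. The two mortises are in its flat +x edge, away from the robot; its x axis points straight out of them. A push of more than 30 N does damage.
- mouth_left (a point): Centre of the +y mortise's mouth on the rail's +x edge, 23 mm above the bench, 42 mm to +y of the rail's middle, marked by pencil lines. Axes as the rail. A pocket 29.6 mm wide (y), 15.6 mm high, running level to -x. Bottom unseen, 28 to 58 mm deep, different each time. Snug: from 10 to 15 mm in a tenon rubs with up to about 10 N; the hard bottom is a steep rise above that.
- mouth_right (a point): The same for the -y mortise, 42 mm to -y of the rail's middle, with its own hidden depth in the same range and the same rub.
- tenon1: Loose tenon: pale beech bar 100 mm long (its x), 28 mm wide (y), 14 mm thick (z), the last 5 mm of each end bevelled to 23 by 9 mm, about 30 g, lying flat on the bench. Origin: centre of the underside. Both tenons are alike: either fits either mortise, either end first. When home, 42 to 72 mm of it stands out of the rail.
- tenon2: The second loose tenon, alike.
- tenon1_end_a (a point): Centre of tenon1's +x end face.
- tenon1_end_b (a point): Centre of tenon1's -x end face.
- tenon2_end_a (a point): Centre of tenon2's +x end face.
- tenon2_end_b (a point): Centre of tenon2's -x end face.
- mallet: Carver's round mallet standing on its dark red-brown head (94 mm across, 115 mm high), handle up, 245 mm tall. Origin: centre of the underside. Bystander.
- gouge: Carving gouge lying on the bench, dark wooden handle 125 mm and steel blade 115 mm long, 24 mm thick. Origin: bench level, where handle meets blade; x along the blade. Bystander.
- wax_tin: Round green tin of wax, 64 mm across, 50 mm high, standing. Origin: centre of the underside. Bystander.
Things that resemble listed ones, but are neither listed nor needed, are in the scene too. Leave any turquoise look-alike of the tenon1 alone. What is shaped like the tenon2 but red is not meant.

How it is judged:
By the outcome, as a careful person would: the job done as asked, in the order asked, and still so for the second after the job is handed in, with the robot touching nothing.
It also fails if it takes over 61 s, if anything falls off the work surface, if the arm or the gripper's body presses on something with over 40 N, if the wrist force passes 120 N, or if a joint passes its speed limit or range.

## Robot

A 6-joint arm with a two-finger parallel gripper is mounted at the origin on the work surface. World frame = base frame: x ahead of the robot, y to its left, z up, the work surface at z = 0. Lengths are in m, angles in rad, forces in N, time in s.
With the tool pointing down it reaches from about 0.25 to 0.725 m from the base axis. Payload 4 kg.
Tool frame: the origin (TCP) lies between the finger pads; the fingertips stand 11 mm ahead of it and the grasp point (between the pads) lies 8 mm behind it (bot.tip_extent is the distance from the TCP to the fingertips, in m); z points along the fingers, y is the line along which they close (so a half turn about z gives the same grasp; the last joint's range is limited). The gripper opens to 85 mm and grips with 20 to 120 N. Pads are 22 mm wide; open, the fingers measure 114 mm over their backs; the gripper's body (76 mm by 85 mm) begins 54 mm behind the grasp point. The pads swing forward as they close: fully open they stand 13 mm farther back than shut.
Start: joints at [-1.303, 0.241, 0.005, 1.335, 0, 1.571], TCP at [0.132, -0.482, 0.242] pointing down, gripper open.
Joint ranges: [-2.72, 2.72], [-1.05, 1.87], [-1.09, 1.28], [-1.99, 2.15], [-1.42, 1.44], [-3.14, 3.14]. Speed limits (rad/s): [2.79, 2.79, 3.14, 3.14, 3.14, 3.14].

## Interface

Orientations are given as a unit quaternion [x, y, z, w].
In Python, from workcell import bot gives the robot as it stands. The module is installed in compiled form; this text tells all that it offers.
- The arm moves only by the tool drive_tool, never from a script. Its argument "rows" is a list of rows, each an object of numbers: "dx", "dy", "dz": the shift along the tool's x, y, z in units of 50 mm (1.0 is 50 mm); "wx", "wy", "wz": the turn, a rotation vector about the tool's x, y, z in units of 5 degrees (1.0 is 5 degrees); "hand": the finger opening in mm, from 0 to 85.4. A call has 1 to 20 rows; each row is the pose to reach, as a shift and turn from the pose commanded when the call began, along the tool's axes at that moment; what a row does not reach only later rows make up. A row lasts 1/10 s, in which the tool goes at most 50 mm and 8.59 degrees, less where a joint would pass 70% of its speed; a pose out of reach is approached as far as the arm can. A call with a gripper value outside its range is refused whole. The fingers move at their own pace and stop on an object; the grip force is fixed at half the most. Time passes only in rows, so rows that repeat a pose let the fingers close. It gives the time, the measured TCP pose, the force, the opening and the grip force at its end, in the units of the state.
- bot.get_obs(): the state, without advancing time (a new reading comes with each control period).
- bot.camera(name): name is "scene" or "top"; returns the picture (480x640x3 uint8, red, green, blue); there is no depth.
- bot.get_calibration(name): a dict with "vfov" (degrees; the focal length in pixels is half the picture's height over the tangent of half this angle, whatever the lens; pixels are square), "cx", "cy" (the principal point, pixels), "origin" and "rotation" of the camera in the world. Camera axes: x right, y up, looking along -z (the intrinsics and any distortion apply to the point x, -y, -z); pixel columns grow to the right and rows downward; lengths in m; the calibration is good to about 2 mm. A picture is of the moment at which its call begins. get_calibration takes no time and is no camera call.
- bot.job_done(): hands the job in; it is judged then, once.
Trained networks look in the newest picture that a camera, given by its name, has taken for a name from the list of things; names that differ only in an ending like _2 or _b are one class to them, and where a whole thing is asked for, a point or a joint stands for the part that bears it (a point fixed in the world has none). Each returns a list of dicts, best first, with "score" (0 to 1); they miss things now and then, are a little off and sometimes report something else, mostly with a low value. They report only what shows in the picture. A call takes as long as a camera call. They do not tell look-alikes from the thing itself.
- bot.look_for(camera, thing): "extent" ([centre column, centre row, width, height] in pixels, round what is visible of it).
- bot.outline_of(camera, thing): "region" (480x640 bool, what is visible of it) and "extent" ([centre column, centre row, width, height] in pixels, round what is visible of it).
The state is a dict: "clock": time; "joint_pos": joint angles; "joint_vel": joint speeds; "tau": joint torques, N m; "eef_pos": TCP position; "tool_rot": TCP orientation; "ft_force": force on the tool from outside, world axes, zero at the start; "ft_torque": the same for the moment, N m; "grip_width": finger opening in m; "grasp_force": force on a finger pad.
Only numpy, scipy, OpenCV 4.12 (cv2) and the standard library are available. Lean on these libraries where they do the work, as an engineer would, in place of code of your own. Each camera call takes 0.05 s, during which the arm holds its last target. There are 200 camera calls.

## Working session

There is one attempt and no reset: what is moved stays moved. The work goes in short steps, Python scripts to look and compute and a tool call to move; the robot and the scene stay as the last step left them, time stands still between calls to the robot, and variables do not carry over. Pictures are saved under pics/ and viewed, at most 10 in all, crops included, and the job is handed in when it is done.

Besides the shell and the picture viewer there is one more tool, called after ">>>" by a JSON object that holds its "method" and its "body", one argument or row to a line. drive_tool: Moves the arm, as the interface text tells. Its arguments: {"type":"object","properties":{"rows":{"type":"array","items":{"type":"object","properties":{"dx":{"type":"number"},"dy":{"type":"number"},"dz":{"type":"number"},"wx":{"type":"number"},"wy":{"type":"number"},"wz":{"type":"number"},"hand":{"type":"number"}}}}},"required":["rows"]}

```bash
mkdir -p pics
python3 - <<'E'
from workcell import bot
import cv2
for n in("scene","top"):
    im=bot.camera(n); cv2.imwrite(f"pics/{n}0.png",im[:,:,::-1])
    c=bot.get_calibration(n); print(n,c)
    for t in("rail","tenon1","mallet","gouge","wax_tin","mouth_left"):
        print(t,[(round(d["score"],2),[round(v) for v in d["extent"]]) for d in bot.look_for(n,t)][:5])
o=bot.get_obs(); print(o)
E
```

```text
scene {'vfov': 53.88684476730405, 'cx': 317.4057773289157, 'cy': 244.0864033558973, 'origin': array([ 1.14529026, -0.21635173,  0.96602376]), 'rotation': array([0.23065191, 0.16597134, 0.55221072, 0.78378347])}
rail [(0.97, [312, 210, 108, 63])]
tenon1 [(0.96, [253, 301, 32, 40]), (0.75, [254, 365, 45, 45]), (0.61, [420, 304, 39, 31]), (0.59, [410, 247, 44, 29])]
mallet [(0.91, [174, 303, 56, 74])]
gouge [(0.7, [313, 207, 107, 69]), (0.57, [472, 222, 63, 72])]
wax_tin [(0.73, [403, 167, 24, 26])]
mouth_left [(0.84, [314, 207, 106, 62])]
top {'vfov': 56.927016404432166, 'cx': 321.84971226505843, 'cy': 237.14878231906258, 'origin': array([ 0.41672477, -0.02611547,  0.91596766]), 'rotation': array([ 0.05784415, -0.06825572, -0.70189709,  0.70663688])}
rail [(0.56, [298, 304, 142, 57]), (0.21, [495, 200, 77, 59])]
tenon1 [(0.7, [215, 212, 31, 46]), (0.69, [399, 209, 29, 48]), (0.57, [416, 145, 44, 30]), (0.56, [232, 144, 52, 26])]
mallet [(0.95, [497, 200, 83, 65]), (0.62, [298, 302, 141, 56])]
gouge [(0.97, [128, 216, 18, 115])]
wax_tin [(0.87, [154, 324, 38, 33])]
mouth_left [(0.83, [297, 304, 144, 63])]
{'clock': 0.7, 'joint_pos': array([-1.30299028e+00,  2.40554047e-01,  5.05084836e-03,  1.33522308e+00,
        7.87639552e-06,  1.57078775e+00]), 'joint_vel': array([-1.75433507e-03,  1.15190604e-04,  1.00802216e-04, -4.82351308e-04,
        5.31776224e-04, -5.06438574e-05]), 'tau': array([-8.09749145e-05, -3.72078145e+01,  2.52642828e+01,  9.13005624e-04,
       -2.48506813e-04, -2.87370421e-07]), 'eef_pos': array([ 0.13231426, -0.48219038,  0.24234889]), 'tool_rot': array([9.91047805e-01, 1.33507483e-01, 8.57855704e-06, 3.41843211e-05]), 'ft_force': array([-0.36680237,  0.04247728,  0.26642269]), 'ft_torque': array([ 0.03634562,  0.00614837, -0.0013912 ]), 'grasp_force': 0.0, 'grip_width': 0.08551073047933253}
```

View pics/top0.png

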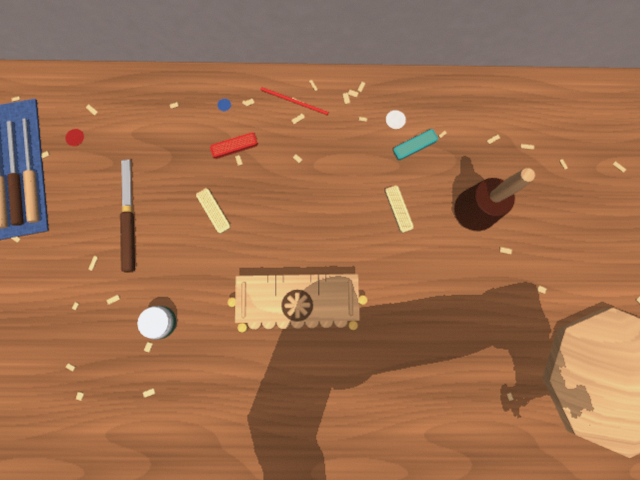

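View pics/scene0.png

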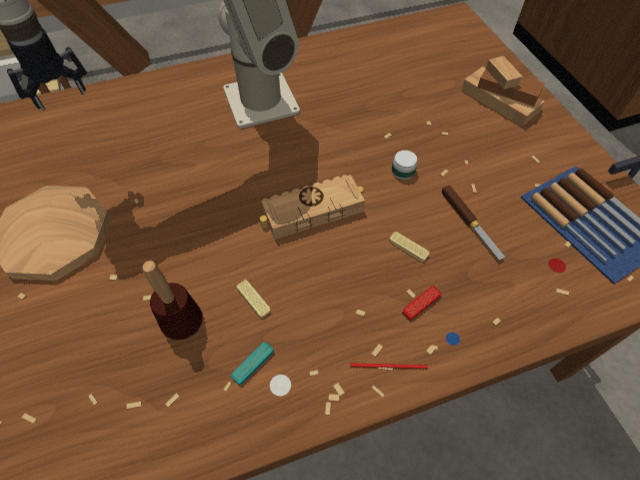

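The top view shows four tenon-shaped bars. There is a pale one at (213,211), a pale one at (399,209), a red one at (234,146) and a turquoise one at (415,144). The two pale beech bars fit the description; red and turquoise are excluded. The rail is at (297,302), with pencil marks on its upper edge, which is the +x edge. Next I'll measure and take one confirming crop.

```bash
cat > h.py <<'E'
from workcell import bot
import cv2, numpy as np
from scipy.spatial.transform import Rotation as R
def cal(n):
    c=bot.get_calibration(n); return c,240/np.tan(np.radians(c["vfov"]/2)),R.from_quat(c["rotation"]).as_matrix()
def unproj(n,p,z):
    c,f,M=cal(n); p=np.atleast_2d(np.asarray(p,float))
    d=np.c_[(p[:,0]-c["cx"])/f,-(p[:,1]-c["cy"])/f,-np.ones(len(p))]@M.T
    o=np.array(c["origin"]); return o+d*((z-o[2])/d[:,2])[:,None]
def proj(n,P):
    c,f,M=cal(n); q=(np.atleast_2d(P)-c["origin"])@M
    return np.c_[c["cx"]+f*q[:,0]/-q[:,2], c["cy"]-f*q[:,1]/-q[:,2]]
def rect(n,mask,z):
    pts=np.argwhere(mask)[:,::-1]
    w=unproj(n,pts,z)[:,:2]
    (c,s,a)=cv2.minAreaRect((w*1000).astype(np.float32))
    return c,s,a
E
python3 - <<'E'
from h import *
for n in("top","scene"):
    im=bot.camera(n)
    hsv=cv2.cvtColor(im,cv2.COLOR_RGB2HSV)
    print(bot.get_calibration(n).keys())
    for d in bot.outline_of(n,"tenon1"):
        m=d["region"]; 
        print(n,round(d["score"],2),np.round(d["extent"]),"hsv",np.median(hsv[m],0),"mid z.007/.014",[np.round(np.r_[r[0],r[1],r[2]],1) for r in (rect(n,m,.014),)])
    for d in bot.outline_of(n,"rail")[:1]:
        print("rail",[np.round(np.r_[r[0],r[1],r[2]],1) for r in (rect(n,d["region"],.046),)])
im=cv2.imread("pics/top0.png")
a=cv2.resize(im[180:340,180:440],None,fx=3,fy=3,interpolation=cv2.INTER_CUBIC)
cv2.imwrite("pics/crop1.png",a)
E
```

```text
dict_keys(['vfov', 'cx', 'cy', 'origin', 'rotation'])
top 0.96 [233. 146.  52.  24.] hsv [  3. 186. 212.] mid z.007/.014 [array([776.4, 153.1,  39.7, 101.4,  18. ])]
top 0.9 [214. 212.  37.  48.] hsv [ 24.  88. 231.] mid z.007/.014 [array([633.8, 189.9, 101. ,  33.2,  29.7])]
top 0.64 [415. 146.  46.  30.] hsv [ 84. 108. 169.] mid z.007/.014 [array([ 784.2, -239.4,   30.7,  103.4,   28. ])]
top 0.6 [398. 209.  28.  48.] hsv [ 23.  92. 229.] mid z.007/.014 [array([ 641.6, -198.2,   99.4,   32.9,   21.4])]
rail [array([444.7,   9.6, 109.9, 270.3,   1.5])]
dict_keys(['vfov', 'cx', 'cy', 'origin', 'rotation'])
scene 0.88 [421. 304.  42.  35.] hsv [  3. 191. 172.] mid z.007/.014 [array([785.6, 152. ,  32.5, 103.1,  17.6])]
scene 0.81 [256. 300.  32.  41.] hsv [ 24.  92. 192.] mid z.007/.014 [array([ 648. , -198.6,  103.8,   31.6,   17.6])]
scene 0.73 [253. 365.  40.  41.] hsv [ 84. 128. 140.] mid z.007/.014 [array([ 792.4, -236.9,   32.4,   98.6,   28.7])]
scene 0.64 [409. 248.  38.  31.] hsv [ 22. 100. 187.] mid z.007/.014 [array([641.3, 188.4, 100. ,  36.3,  31.4])]
rail [array([468.3,   4.9, 127.4, 270.3,   2.4])]
```

View pics/crop1.png

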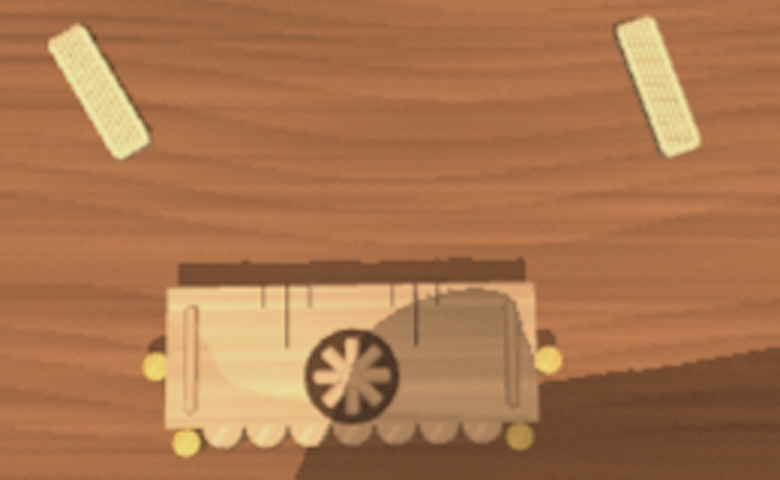

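The crop confirms the two pale hatched beech bars, at top-view pixels (213,211) and (399,209). The pencil centre lines sit at about (275.7,276) and (318.7,275) on the rail's +x edge. Next is a finer measurement by colour.

```bash
python3 - <<'E'
from h import *
for n in("top","scene"):
    im=bot.camera(n); hsv=cv2.cvtColor(im,cv2.COLOR_RGB2HSV)
    cents={"top":[(213,211),(399,209)],"scene":[(409,247),(253,299)]}[n]
    for (u,v) in cents:
        m=np.zeros((480,640),np.uint8); s=hsv[v-32:v+33,u-32:u+33]
        m[v-32:v+33,u-32:u+33]=((s[...,1]<140)&(s[...,0]>17)&(s[...,2]>110))
        k,l,st,c=cv2.connectedComponentsWithStats(m); j=l[v,u]; mm=l==j
        pts=np.argwhere(mm)[:,::-1]; w=unproj(n,pts,.010)[:,:2]*1000
        mu=w.mean(0); e,V=np.linalg.eigh(np.cov(w.T)); a=V[:,1]*np.sign(V[0,1])
        print(n,(u,v),mm.sum(),"centroid",mu.round(1),"axis deg",np.degrees(np.arctan2(a[1],a[0])).round(1),"len/wid",np.round(np.sqrt(12*e[::-1]),1))
im=bot.camera("top"); g=im[...,:3].astype(float).sum(2)/3
pts=[]
for u in range(240,356,2):
    col=g[262:290,u]; d=np.diff(col); i=d.argmax()
    if 0<i<26:
        y0,y1,y2=d[i-1:i+2]; pts.append((u,262+i+.5+.5*(y0-y2)/(y0-2*y1+y2+1e-9)))
pts=np.array(pts); p=np.polyfit(pts[:,0],pts[:,1],1)
for _ in range(3):
    r=np.abs(np.polyval(p,pts[:,0])-pts[:,1]); q=pts[r<max(.6,1.5*np.median(r))]; p=np.polyfit(q[:,0],q[:,1],1)
print(len(q),p)
W=unproj("top",[(240,np.polyval(p,240)),(355,np.polyval(p,355))],.046)*1000;print("edge",W.round(1),"rail yaw deg",np.degrees(np.arctan2(-(W[0,0]-W[1,0]),W[0,1]-W[1,1])))
# ends & pencil via row profiles
prof=g[279:292].mean(0)
print("L/R", [(u,int(prof[u])) for u in list(range(230,242))+list(range(353,366))])
print("pencil",[(u,int(prof[u])) for u in list(range(272,280))+list(range(315,323))])
E
python3 - <<'E'
from h import *
im=bot.camera("scene")
cv2.imwrite("pics/crop2.png",cv2.resize(im[165:250,250:380,::-1],None,fx=6,fy=6,interpolation=cv2.INTER_CUBIC))
E
```

```text
top (213, 211) 660 centroid [635.4 189.6] axis deg 32.3 len/wid [99.2 29.7]
top (399, 209) 643 centroid [ 642.8 -201.5] axis deg 19.1 len/wid [98.6 29.7]
scene (409, 247) 445 centroid [636.9 193.9] axis deg 31.4 len/wid [99.5 30.8]
scene (253, 299) 528 centroid [ 645.5 -197.5] axis deg 18.9 len/wid [100.   29.5]
58 [-1.60388689e-02  2.79234789e+02]
edge [[ 496.3  121.6   46. ]
 [ 501.5 -104.3   46. ]] rail yaw deg 1.3106852947055567
L/R [(230, 116), (231, 117), (232, 117), (233, 116), (234, 115), (235, 149), (236, 181), (237, 189), (238, 189), (239, 190), (240, 190), (241, 177), (353, 153), (354, 168), (355, 176), (356, 178), (357, 178), (358, 148), (359, 120), (360, 117), (361, 117), (362, 117), (363, 118), (364, 122), (365, 123)]
pencil [(272, 190), (273, 190), (274, 190), (275, 137), (276, 166), (277, 190), (278, 189), (279, 189), (315, 137), (316, 135), (317, 130), (318, 93), (319, 110), (320, 128), (321, 128), (322, 125)]
```

View pics/crop2.png

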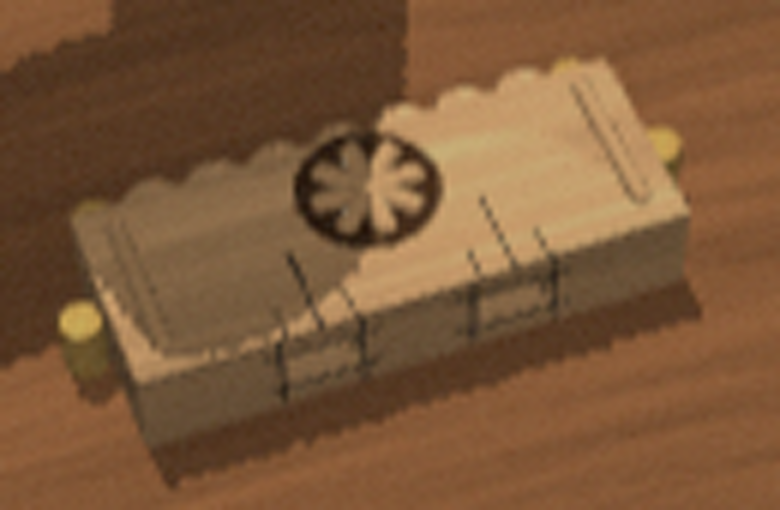

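The scene crop shows both pencilled mouths on the +x face, centred at about full-picture pixels (335.8,214.5) for left and (303.8,224.5) for right.

Run:
```python
from h import *
f=lambda a:[((x+.5)/6-.5+250,(y+.5)/6-.5+165) for x,y in a]
print("scene mouths",(unproj("scene",f([(515,297),(323,357)]),.023)*1000).round(1).tolist())
print("scene corners",(unproj("scene",f([(688,213),(145,380)]),.046)*1000).round(1).tolist())
print("scene pencil top",(unproj("scene",f([(517,266),(320,327)]),.046)*1000).round(1).tolist())
W=unproj("top",[(275.3,285),(318.35,285),(234.9,285),(358.5,285),(275.3,274.8),(318.4,274.1)],.046)*1000
print("top",W.round(1).tolist())
c=R.from_quat(bot.get_obs()["tool_rot"]).as_matrix(); print(c.round(3)); print(bot.tip_extent)
print("tool tip px check", proj("top",bot.get_obs()["eef_pos"]),proj("scene",bot.get_obs()["eef_pos"]))
```

```text
scene mouths [[497.6, 56.0, 23.0], [499.5, -28.5, 23.0]]
scene corners [[497.3, 131.7, 46.0], [502.0, -103.1, 46.0]]
scene pencil top [[499.0, 55.7, 46.0], [500.9, -29.5, 46.0]]
top [[478.0, 52.0, 46.0], [478.5, -32.2, 46.0], [477.5, 130.8, 46.0], [479.0, -111.0, 46.0], [497.9, 52.5, 46.0], [499.9, -32.2, 46.0]]
[[ 0.964  0.265  0.   ]
 [ 0.265 -0.964  0.   ]
 [ 0.    -0.    -1.   ]]
0.011
tool tip px check [[639.64449157 525.57334713]] [[ 61.49785823 100.14651961]]
```

>>> {"method": "drive_tool", "body": {
  "rows": [
    {"dx": 11.92,"dy": -2.77,"dz": 0,"wz": -0.74,"hand": 60},
    {"dx": 11.92,"dy": -2.77,"dz": 0,"wz": -0.74,"hand": 60},
    {"dx": 11.92,"dy": -2.77,"dz": 0,"wz": -0.74,"hand": 60},
    {"dx": 11.92,"dy": -2.77,"dz": 0,"wz": -0.74,"hand": 60},
    {"dx": 11.92,"dy": -2.77,"dz": 0,"wz": -0.74,"hand": 60},
    {"dx": 11.92,"dy": -2.77,"dz": 0,"wz": -0.74,"hand": 60},
    {"dx": 11.92,"dy": -2.77,"dz": 0,"wz": -0.74,"hand": 60},
    {"dx": 11.92,"dy": -2.77,"dz": 0.5,"wz": -0.74,"hand": 60},
    {"dx": 11.92,"dy": -2.77,"dz": 1,"wz": -0.74,"hand": 60},
    {"dx": 11.92,"dy": -2.77,"dz": 2,"wz": -0.74,"hand": 60},
    {"dx": 11.92,"dy": -2.77,"dz": 3,"wz": -0.74,"hand": 60},
    {"dx": 11.92,"dy": -2.77,"dz": 3,"wz": -0.74,"hand": 60},
    {"dx": 11.92,"dy": -2.77,"dz": 3,"wz": -0.74,"hand": 60},
    {"dx": 11.92,"dy": -2.77,"dz": 3,"wz": -0.74,"hand": 60},
    {"dx": 11.92,"dy": -2.77,"dz": 3,"wz": -0.74,"hand": 60},
    {"dx": 11.92,"dy": -2.77,"dz": 3,"wz": -0.74,"hand": 60}
  ]
}}

```text
invalid input at $.rows[0]: expected keys dx, dy, dz, wx, wy, wz, hand
```

>>> {"method": "drive_tool", "body": {
  "rows": [
    {"dx": 11.92,"dy": -2.77,"dz": 0,"wx": 0,"wy": 0,"wz": -0.74,"hand": 60},
    {"dx": 11.92,"dy": -2.77,"dz": 0,"wx": 0,"wy": 0,"wz": -0.74,"hand": 60},
    {"dx": 11.92,"dy": -2.77,"dz": 0,"wx": 0,"wy": 0,"wz": -0.74,"hand": 60},
    {"dx": 11.92,"dy": -2.77,"dz": 0,"wx": 0,"wy": 0,"wz": -0.74,"hand": 60},
    {"dx": 11.92,"dy": -2.77,"dz": 0,"wx": 0,"wy": 0,"wz": -0.74,"hand": 60},
    {"dx": 11.92,"dy": -2.77,"dz": 0,"wx": 0,"wy": 0,"wz": -0.74,"hand": 60},
    {"dx": 11.92,"dy": -2.77,"dz": 0,"wx": 0,"wy": 0,"wz": -0.74,"hand": 60},
    {"dx": 11.92,"dy": -2.77,"dz": 1,"wx": 0,"wy": 0,"wz": -0.74,"hand": 60},
    {"dx": 11.92,"dy": -2.77,"dz": 2,"wx": 0,"wy": 0,"wz": -0.74,"hand": 60},
    {"dx": 11.92,"dy": -2.77,"dz": 3,"wx": 0,"wy": 0,"wz": -0.74,"hand": 60},
    {"dx": 11.92,"dy": -2.77,"dz": 3,"wx": 0,"wy": 0,"wz": -0.74,"hand": 60},
    {"dx": 11.92,"dy": -2.77,"dz": 3,"wx": 0,"wy": 0,"wz": -0.74,"hand": 60},
    {"dx": 11.92,"dy": -2.77,"dz": 3,"wx": 0,"wy": 0,"wz": -0.74,"hand": 60},
    {"dx": 11.92,"dy": -2.77,"dz": 3,"wx": 0,"wy": 0,"wz": -0.74,"hand": 60},
    {"dx": 11.92,"dy": -2.77,"dz": 3,"wx": 0,"wy": 0,"wz": -0.74,"hand": 60},
    {"dx": 11.92,"dy": -2.77,"dz": 3,"wx": 0,"wy": 0,"wz": -0.74,"hand": 60}
  ]
}}

```text
clock: 2.8
eef_pos: [0.6702, -0.1917, 0.0933]
tool_rot: [0.986, 0.165, 0.0, 0.0]
ft_force: [-0.5, -0.1, 0.3]
grip_width: 0.06
grasp_force: 0.0
```

Run:
```python
from h import *
im=bot.camera("scene"); im2=bot.camera("top")
a=cv2.resize(im[220:345,190:320,::-1],None,fx=3,fy=3,interpolation=cv2.INTER_CUBIC)
b=cv2.resize(im2[150:275,340:470,::-1],None,fx=3,fy=3,interpolation=cv2.INTER_CUBIC)
cv2.imwrite("pics/grip1.png",np.hstack([a,b]))
```

```text
(no output)
```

View pics/grip1.png

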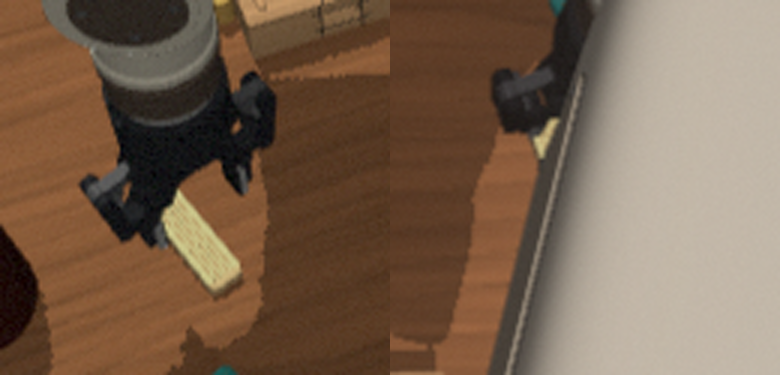

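The left pane shows the gripper straddling the right-hand tenon's far half, at scene pixel (247,300); the two are lined up along the bar. Going down to grip.

>>> {"method": "drive_tool", "body": {
  "rows": [
    {"dx": 0,"dy": 0,"dz": 0.8,"wx": 0,"wy": 0,"wz": 0,"hand": 60},
    {"dx": 0,"dy": 0,"dz": 1.4,"wx": 0,"wy": 0,"wz": 0,"hand": 60},
    {"dx": 0,"dy": 0,"dz": 1.62,"wx": 0,"wy": 0,"wz": 0,"hand": 60},
    {"dx": 0,"dy": 0,"dz": 1.62,"wx": 0,"wy": 0,"wz": 0,"hand": 45},
    {"dx": 0,"dy": 0,"dz": 1.62,"wx": 0,"wy": 0,"wz": 0,"hand": 30},
    {"dx": 0,"dy": 0,"dz": 1.62,"wx": 0,"wy": 0,"wz": 0,"hand": 15},
    {"dx": 0,"dy": 0,"dz": 1.62,"wx": 0,"wy": 0,"wz": 0,"hand": 15},
    {"dx": 0,"dy": 0,"dz": 1.62,"wx": 0,"wy": 0,"wz": 0,"hand": 15},
    {"dx": 0,"dy": 0,"dz": 1.62,"wx": 0,"wy": 0,"wz": 0,"hand": 15},
    {"dx": 0,"dy": 0,"dz": 1.62,"wx": 0,"wy": 0,"wz": 0,"hand": 15}
  ]
}}

```text
clock: 3.9
eef_pos: [0.6722, -0.1916, 0.0142]
tool_rot: [0.986, 0.165, 0.002, 0.001]
ft_force: [-0.1, -0.8, 6.4]
grip_width: 0.0262
grasp_force: 61.4
```

>>> {"method": "drive_tool", "body": {
  "rows": [
    {"dx": 0,"dy": 0,"dz": -0.3,"wx": 0,"wy": 0,"wz": 0,"hand": 15},
    {"dx": 0,"dy": 0,"dz": -0.6,"wx": 0,"wy": 0,"wz": 0,"hand": 15},
    {"dx": 0,"dy": 0,"dz": -0.6,"wx": 0,"wy": 0,"wz": 0,"hand": 15},
    {"dx": 0,"dy": 0,"dz": -0.6,"wx": 0,"wy": 0,"wz": 0,"hand": 15}
  ]
}}

```text
clock: 4.3
eef_pos: [0.6712, -0.191, 0.0426]
tool_rot: [0.986, 0.165, 0.001, 0.0]
ft_force: [0.4, -0.8, -0.8]
grip_width: 0.0263
grasp_force: 60.6
```

```bash
cat >> h.py <<'E'
def go(x,y,z,yawdeg):
    "units for a move to a world pose (mm), tool down"
    o=bot.get_obs(); M=R.from_quat(o["tool_rot"]).as_matrix()
    t=M.T@(np.array([x,y,z])/1000-o["eef_pos"])*20
    a=np.radians(yawdeg); T=np.array([[np.cos(a),np.sin(a),0],[np.sin(a),-np.cos(a),0],[0,0,-1]])
    w=np.degrees(R.from_matrix(M.T@T).as_rotvec())/5
    print("pos",(o["eef_pos"]*1000).round(1),"yaw",np.degrees(np.arctan2(M[1,0],M[0,0])).round(2),"zaxis",M[:,2].round(4),"F",o["ft_force"].round(1),"d",t.round(3),"w",w.round(3))
E
python3 - <<'E'
from h import *
go(599,-28.3,35,1.3)
E
```

```text
pos [ 671.2 -191.    42.6] yaw 19.05 zaxis [ 2.1e-03 -5.0e-04 -1.0e+00] F [ 0.4 -0.8 -0.8] d [-0.303 -3.548  0.146] w [ 0.01  -0.023  3.55 ]
```

>>> {"method": "drive_tool", "body": {
  "rows": [
    {"dx": -0.08,"dy": -0.9,"dz": 0,"wx": 0,"wy": 0,"wz": 0.9,"hand": 15},
    {"dx": -0.15,"dy": -1.8,"dz": 0,"wx": 0,"wy": 0,"wz": 1.8,"hand": 15},
    {"dx": -0.23,"dy": -2.7,"dz": 0,"wx": 0,"wy": 0,"wz": 2.7,"hand": 15},
    {"dx": -0.3,"dy": -3.55,"dz": 0.15,"wx": 0,"wy": 0,"wz": 3.55,"hand": 15},
    {"dx": -0.3,"dy": -3.55,"dz": 0.15,"wx": 0,"wy": 0,"wz": 3.55,"hand": 15},
    {"dx": -0.3,"dy": -3.55,"dz": 0.15,"wx": 0,"wy": 0,"wz": 3.55,"hand": 15},
    {"dx": -0.3,"dy": -3.55,"dz": 0.15,"wx": 0,"wy": 0,"wz": 3.55,"hand": 15}
  ]
}}

```text
clock: 5.0
eef_pos: [0.5989, -0.0286, 0.0338]
tool_rot: [1.0, 0.011, 0.0, 0.0]
ft_force: [0.3, 0.4, -0.3]
grip_width: 0.0262
grasp_force: 60.6
```

Run:
```python
from h import *
go(599,-28.3,30.2,1.3)
im=bot.camera("scene"); im2=bot.camera("top")
a=cv2.resize(im[190:310,250:370,::-1],None,fx=4,fy=4,interpolation=cv2.INTER_CUBIC)
b=cv2.resize(im2[195:315,260:340,::-1],None,fx=4,fy=4,interpolation=cv2.INTER_CUBIC)
cv2.imwrite("pics/pre1.png",np.hstack([a,b]))
```

```text
pos [598.9 -28.6  33.8] yaw 1.28 zaxis [ 6.e-04 -4.e-04 -1.e+00] F [ 0.3  0.4 -0.3] d [ 0.002 -0.006  0.071] w [ 0.005 -0.007 -0.003]
```

View pics/pre1.png

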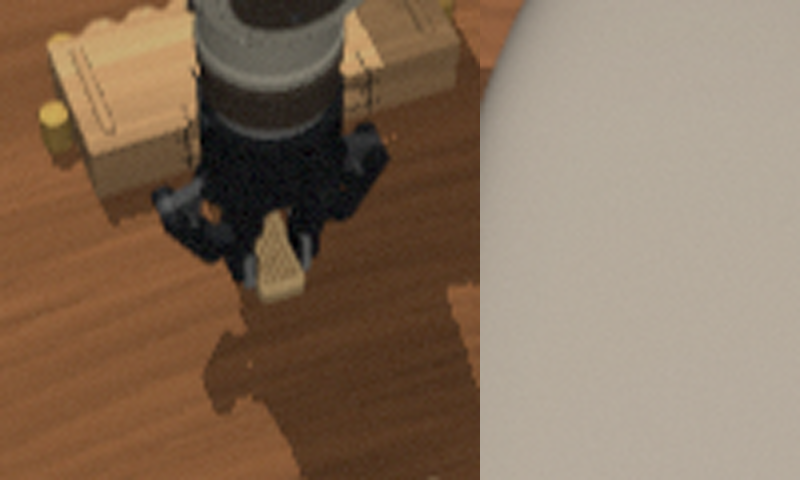

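The scene crop shows the tenon held level with its outer end at about full pixel (320,262). The arm blocks the top view and the mouth itself. The known TCP can serve to check the camera bias.

Run:
```python
from h import *
o=bot.get_obs(); M=R.from_quat(o["tool_rot"]).as_matrix()
im=bot.camera("scene"); hsv=cv2.cvtColor(im,cv2.COLOR_RGB2HSV)
# expected corners of tenon end: along +21mm, +-14 , top/bottom
zc=o["eef_pos"][2]-.0142+.007
for l in (.016,.021,.024):
  P=[np.r_[o["eef_pos"][:2],zc]+M[:,0]*l+M[:,1]*s*(.014 if l==.016 else .0115)+[0,0,h*(.007 if l==.016 else .0045)] for s in(-1,1) for h in(1,-1)]
  print(l,proj("scene",P).round(1).tolist())
for v in range(252,270):
    r=hsv[v,308:332]; print(v,"".join("#" if (s[0]>17 and s[1]<150 and s[2]>60) else "." for s in r), [int(s[2]) for s in r[::2]])
```

```text
0.016 [[324.8, 258.0], [324.8, 261.2], [313.5, 261.8], [313.6, 264.9]]
0.021 [[324.6, 260.7], [324.6, 262.7], [315.3, 263.7], [315.3, 265.7]]
0.024 [[325.1, 261.7], [325.0, 263.7], [315.7, 264.8], [315.8, 266.8]]
252 .....#.....#.#.......... [15, 23, 23, 134, 133, 136, 137, 121, 20, 77, 19, 88]
253 ......###.##.##...#..... [17, 22, 44, 130, 142, 142, 135, 139, 24, 80, 25, 84]
254 ....##.##..#..#...#..... [22, 31, 68, 108, 135, 135, 138, 141, 34, 82, 49, 82]
255 ...##.##.#...#.#..#..... [15, 28, 80, 108, 128, 130, 124, 139, 63, 83, 77, 84]
256 ...#....#..###.#.#...... [28, 34, 79, 104, 133, 133, 122, 127, 107, 85, 84, 83]
257 ...##.#.#..######....... [24, 31, 81, 115, 143, 135, 135, 136, 143, 83, 80, 86]
258 ...##.#.#.###.#.##...... [21, 32, 79, 113, 134, 134, 145, 146, 148, 82, 81, 79]
259 ...###.#.#..#.####...... [24, 27, 82, 114, 129, 132, 143, 153, 156, 82, 82, 78]
260 ...##..#...#######...... [64, 54, 83, 117, 131, 144, 149, 158, 157, 77, 81, 77]
261 ......############...... [115, 76, 81, 120, 146, 151, 158, 149, 144, 77, 81, 82]
262 ......##.########....... [131, 84, 81, 115, 160, 157, 143, 128, 115, 81, 82, 85]
263 .......#######.......... [130, 82, 81, 96, 147, 141, 123, 112, 104, 85, 85, 86]
264 .........##............. [127, 81, 78, 90, 119, 118, 108, 94, 84, 85, 85, 83]
265 ........##.............. [123, 97, 79, 81, 105, 105, 88, 82, 85, 85, 85, 83]
266 ........................ [123, 106, 82, 83, 89, 85, 84, 87, 83, 83, 83, 85]
267 ........................ [119, 78, 84, 86, 85, 82, 85, 86, 86, 85, 83, 85]
268 ........................ [124, 85, 85, 81, 86, 86, 84, 82, 84, 80, 83, 81]
269 ........................ [128, 84, 87, 85, 81, 84, 84, 82, 86, 80, 78, 84]
```

>>> {"method": "drive_tool", "body": {
  "rows": [
    {"dx": 0,"dy": -0.016,"dz": 0.07,"wx": 0,"wy": 0,"wz": 0,"hand": 15},
    {"dx": -0.15,"dy": -0.016,"dz": 0.07,"wx": 0,"wy": 0,"wz": 0,"hand": 15},
    {"dx": -0.3,"dy": -0.016,"dz": 0.07,"wx": 0,"wy": 0,"wz": 0,"hand": 15},
    {"dx": -0.33,"dy": -0.016,"dz": 0.07,"wx": 0,"wy": 0,"wz": 0,"hand": 15},
    {"dx": -0.36,"dy": -0.016,"dz": 0.07,"wx": 0,"wy": 0,"wz": 0,"hand": 15},
    {"dx": -0.4,"dy": -0.016,"dz": 0.07,"wx": 0,"wy": 0,"wz": 0,"hand": 15},
    {"dx": -0.4,"dy": -0.016,"dz": 0.07,"wx": 0,"wy": 0,"wz": 0,"hand": 15}
  ]
}}

```text
clock: 5.85
eef_pos: [0.5782, -0.0276, 0.0304]
tool_rot: [1.0, 0.011, 0.0, 0.0]
ft_force: [-0.0, -0.8, 0.8]
grip_width: 0.0261
grasp_force: 60.6
```

>>> {"method": "drive_tool", "body": {
  "rows": [
    {"dx": -0.02,"dy": 0.005,"dz": 0,"wx": 0,"wy": 0,"wz": 0,"hand": 15},
    {"dx": -0.04,"dy": 0.005,"dz": 0,"wx": 0,"wy": 0,"wz": 0,"hand": 15},
    {"dx": -0.06,"dy": 0.005,"dz": 0,"wx": 0,"wy": 0,"wz": 0,"hand": 15},
    {"dx": -0.06,"dy": 0.005,"dz": 0,"wx": 0,"wy": 0,"wz": 0,"hand": 15}
  ]
}}

```text
clock: 6.25
eef_pos: [0.5754, -0.0281, 0.0304]
tool_rot: [1.0, 0.011, 0.0, 0.0]
ft_force: [0.1, 0.2, -1.0]
grip_width: 0.0261
grasp_force: 60.6
```

>>> {"method": "drive_tool", "body": {
  "rows": [
    {"dx": -0.02,"dy": 0,"dz": 0,"wx": 0,"wy": 0,"wz": 0,"hand": 15},
    {"dx": -0.04,"dy": 0,"dz": 0,"wx": 0,"wy": 0,"wz": 0,"hand": 15},
    {"dx": -0.05,"dy": 0,"dz": 0,"wx": 0,"wy": 0,"wz": 0,"hand": 15},
    {"dx": -0.05,"dy": 0,"dz": 0,"wx": 0,"wy": 0,"wz": 0,"hand": 15}
  ]
}}

```text
clock: 6.65
eef_pos: [0.574, -0.0284, 0.0308]
tool_rot: [1.0, 0.011, 0.001, 0.0]
ft_force: [4.9, -1.2, -1.4]
grip_width: 0.0264
grasp_force: 60.5
```

>>> {"method": "drive_tool", "body": {
  "rows": [
    {"dx": -0.02,"dy": 0,"dz": 0,"wx": 0,"wy": 0,"wz": 0,"hand": 15},
    {"dx": -0.03,"dy": 0,"dz": 0,"wx": 0,"wy": 0,"wz": 0,"hand": 15},
    {"dx": -0.03,"dy": 0,"dz": 0,"wx": 0,"wy": 0,"wz": 0,"hand": 15},
    {"dx": -0.03,"dy": 0,"dz": 0,"wx": 0,"wy": 0,"wz": 0,"hand": 15}
  ]
}}

```text
clock: 7.05
eef_pos: [0.5711, -0.0286, 0.0303]
tool_rot: [1.0, 0.011, -0.0, 0.0]
ft_force: [2.3, -3.7, -0.7]
grip_width: 0.0261
grasp_force: 60.6
```

Run:
```python
from h import *
go(570,-28.4,30.4,1.3); o=bot.get_obs(); print(o["ft_torque"].round(3))
```

```text
pos [571.1 -28.6  30.3] yaw 1.29 zaxis [-5.e-04 -1.e-03 -1.e+00] F [ 2.3 -3.7 -0.7] d [-0.021 -0.004 -0.003] w [ 0.011  0.006 -0.002]
[-0.959 -0.46   0.315]
```

>>> {"method": "drive_tool", "body": {
  "rows": [
    {"dx": 0,"dy": 0.02,"dz": 0,"wx": 0,"wy": 0,"wz": 0,"hand": 15},
    {"dx": -0.02,"dy": 0.02,"dz": 0,"wx": 0,"wy": 0,"wz": 0,"hand": 15},
    {"dx": -0.04,"dy": 0.02,"dz": 0,"wx": 0,"wy": 0,"wz": 0,"hand": 15},
    {"dx": -0.06,"dy": 0.02,"dz": 0,"wx": 0,"wy": 0,"wz": 0,"hand": 15},
    {"dx": -0.06,"dy": 0.02,"dz": 0,"wx": 0,"wy": 0,"wz": 0,"hand": 15}
  ]
}}

```text
clock: 7.55
eef_pos: [0.5677, -0.0289, 0.0301]
tool_rot: [1.0, 0.011, -0.001, -0.0]
ft_force: [0.8, -1.4, 0.3]
grip_width: 0.0266
grasp_force: 60.6
```

Run:
```python
from h import *
go(570,-28.4,30.4,1.3); o=bot.get_obs(); print(o["ft_torque"].round(3))
```

```text
pos [567.7 -28.9  30.1] yaw 1.3 zaxis [-1.1e-03  5.0e-04 -1.0e+00] F [ 0.8 -1.4  0.3] d [ 0.047 -0.009 -0.006] w [-0.006  0.013 -0.   ]
[-0.273 -0.158  0.141]
```

>>> {"method": "drive_tool", "body": {
  "rows": [
    {"dx": -0.03,"dy": 0.01,"dz": 0,"wx": 0,"wy": 0,"wz": 0,"hand": 15},
    {"dx": -0.06,"dy": 0.01,"dz": 0,"wx": 0,"wy": 0,"wz": 0,"hand": 15},
    {"dx": -0.09,"dy": 0.01,"dz": 0,"wx": 0,"wy": 0,"wz": 0,"hand": 15},
    {"dx": -0.12,"dy": 0.01,"dz": 0,"wx": 0,"wy": 0,"wz": 0,"hand": 15},
    {"dx": -0.15,"dy": 0.01,"dz": 0,"wx": 0,"wy": 0,"wz": 0,"hand": 15},
    {"dx": -0.15,"dy": 0.01,"dz": 0,"wx": 0,"wy": 0,"wz": 0,"hand": 15}
  ]
}}

```text
clock: 8.15
eef_pos: [0.5618, -0.0297, 0.0306]
tool_rot: [1.0, 0.011, 0.001, -0.0]
ft_force: [3.4, 0.9, -2.4]
grip_width: 0.0264
grasp_force: 60.3
```

>>> {"method": "drive_tool", "body": {
  "rows": [
    {"dx": -0.03,"dy": 0,"dz": 0.006,"wx": 0,"wy": 0,"wz": 0,"hand": 15},
    {"dx": -0.06,"dy": 0,"dz": 0.006,"wx": 0,"wy": 0,"wz": 0,"hand": 15},
    {"dx": -0.09,"dy": 0,"dz": 0.006,"wx": 0,"wy": 0,"wz": 0,"hand": 15},
    {"dx": -0.12,"dy": 0,"dz": 0.006,"wx": 0,"wy": 0,"wz": 0,"hand": 15},
    {"dx": -0.14,"dy": 0,"dz": 0.006,"wx": 0,"wy": 0,"wz": 0,"hand": 15},
    {"dx": -0.14,"dy": 0,"dz": 0.006,"wx": 0,"wy": 0,"wz": 0,"hand": 15}
  ]
}}

```text
clock: 8.75
eef_pos: [0.5534, -0.03, 0.0299]
tool_rot: [1.0, 0.011, -0.0, 0.0]
ft_force: [2.5, -0.3, -2.9]
grip_width: 0.0265
grasp_force: 60.3
```

>>> {"method": "drive_tool", "body": {
  "rows": [
    {"dx": -0.02,"dy": 0,"dz": 0,"wx": 0,"wy": 0,"wz": 0,"hand": 15},
    {"dx": -0.04,"dy": 0,"dz": 0,"wx": 0,"wy": 0,"wz": 0,"hand": 15},
    {"dx": -0.06,"dy": 0,"dz": 0,"wx": 0,"wy": 0,"wz": 0,"hand": 15},
    {"dx": -0.06,"dy": 0,"dz": 0,"wx": 0,"wy": 0,"wz": 0,"hand": 15}
  ]
}}

```text
clock: 9.15
eef_pos: [0.5505, -0.03, 0.0299]
tool_rot: [1.0, 0.011, -0.0, -0.0]
ft_force: [2.0, 0.2, -3.7]
grip_width: 0.0264
grasp_force: 60.2
```

>>> {"method": "drive_tool", "body": {
  "rows": [
    {"dx": -0.02,"dy": 0,"dz": 0,"wx": 0,"wy": 0,"wz": 0,"hand": 15},
    {"dx": -0.04,"dy": 0,"dz": 0,"wx": 0,"wy": 0,"wz": 0,"hand": 15},
    {"dx": -0.06,"dy": 0,"dz": 0,"wx": 0,"wy": 0,"wz": 0,"hand": 15},
    {"dx": -0.06,"dy": 0,"dz": 0,"wx": 0,"wy": 0,"wz": 0,"hand": 15}
  ]
}}

```text
clock: 9.55
eef_pos: [0.5475, -0.0301, 0.0299]
tool_rot: [1.0, 0.011, -0.0, -0.0]
ft_force: [2.8, 0.2, -3.8]
grip_width: 0.0258
grasp_force: 60.2
```

>>> {"method": "drive_tool", "body": {
  "rows": [
    {"dx": -0.02,"dy": 0,"dz": 0,"wx": 0,"wy": 0,"wz": 0,"hand": 15},
    {"dx": -0.04,"dy": 0,"dz": 0,"wx": 0,"wy": 0,"wz": 0,"hand": 15},
    {"dx": -0.05,"dy": 0,"dz": 0,"wx": 0,"wy": 0,"wz": 0,"hand": 15}
  ]
}}

```text
clock: 9.85
eef_pos: [0.5452, -0.0302, 0.03]
tool_rot: [1.0, 0.011, -0.0, -0.0]
ft_force: [3.3, 0.2, -3.0]
grip_width: 0.0259
grasp_force: 60.2
```

>>> {"method": "drive_tool", "body": {
  "rows": [
    {"dx": -0.02,"dy": 0,"dz": 0,"wx": 0,"wy": 0,"wz": 0,"hand": 15},
    {"dx": -0.04,"dy": 0,"dz": 0,"wx": 0,"wy": 0,"wz": 0,"hand": 15},
    {"dx": -0.05,"dy": 0,"dz": 0,"wx": 0,"wy": 0,"wz": 0,"hand": 15}
  ]
}}

```text
clock: 10.15
eef_pos: [0.5427, -0.0302, 0.03]
tool_rot: [1.0, 0.011, -0.0, -0.0]
ft_force: [3.3, 0.0, -3.7]
grip_width: 0.026
grasp_force: 60.2
```

>>> {"method": "drive_tool", "body": {
  "rows": [
    {"dx": -0.02,"dy": 0,"dz": 0,"wx": 0,"wy": 0,"wz": 0,"hand": 15},
    {"dx": -0.04,"dy": 0,"dz": 0,"wx": 0,"wy": 0,"wz": 0,"hand": 15},
    {"dx": -0.05,"dy": 0,"dz": 0,"wx": 0,"wy": 0,"wz": 0,"hand": 15}
  ]
}}

```text
clock: 10.45
eef_pos: [0.5403, -0.0303, 0.03]
tool_rot: [1.0, 0.011, 0.0, 0.0]
ft_force: [3.6, 0.6, -4.3]
grip_width: 0.026
grasp_force: 60.2
```

>>> {"method": "drive_tool", "body": {
  "rows": [
    {"dx": -0.02,"dy": 0,"dz": 0,"wx": 0,"wy": 0,"wz": 0,"hand": 15},
    {"dx": -0.04,"dy": 0,"dz": 0,"wx": 0,"wy": 0,"wz": 0,"hand": 15},
    {"dx": -0.05,"dy": 0,"dz": 0,"wx": 0,"wy": 0,"wz": 0,"hand": 15}
  ]
}}

```text
clock: 10.75
eef_pos: [0.5402, -0.0303, 0.0308]
tool_rot: [1.0, 0.011, 0.002, -0.0]
ft_force: [8.5, 0.8, -5.2]
grip_width: 0.0259
grasp_force: 60.1
```

The travel stopped and the force rose, so this looks like the bottom. One small push will confirm it.

>>> {"method": "drive_tool", "body": {
  "rows": [
    {"dx": -0.02,"dy": 0,"dz": 0,"wx": 0,"wy": 0,"wz": 0,"hand": 15},
    {"dx": -0.02,"dy": 0,"dz": 0,"wx": 0,"wy": 0,"wz": 0,"hand": 15}
  ]
}}

```text
clock: 10.95
eef_pos: [0.5401, -0.0303, 0.0311]
tool_rot: [1.0, 0.011, 0.003, -0.0]
ft_force: [9.3, 0.5, -4.7]
grip_width: 0.0263
grasp_force: 60.0
```

>>> {"method": "drive_tool", "body": {
  "rows": [
    {"dx": -0.03,"dy": 0,"dz": 0,"wx": 0,"wy": 0,"wz": 0,"hand": 15},
    {"dx": -0.03,"dy": 0,"dz": 0,"wx": 0,"wy": 0,"wz": 0,"hand": 15},
    {"dx": -0.03,"dy": 0,"dz": 0,"wx": 0,"wy": 0,"wz": 0,"hand": 15}
  ]
}}

```text
clock: 11.25
eef_pos: [0.5401, -0.0303, 0.0315]
tool_rot: [1.0, 0.011, 0.005, -0.0]
ft_force: [10.4, 1.1, -6.7]
grip_width: 0.026
grasp_force: 60.0
```

>>> {"method": "drive_tool", "body": {
  "rows": [
    {"dx": -0.05,"dy": 0,"dz": 0.01,"wx": 0,"wy": 0,"wz": 0,"hand": 15},
    {"dx": -0.05,"dy": 0,"dz": 0.01,"wx": 0,"wy": 0,"wz": 0,"hand": 15},
    {"dx": -0.05,"dy": 0,"dz": 0.01,"wx": 0,"wy": 0,"wz": 0,"hand": 15}
  ]
}}

```text
clock: 11.55
eef_pos: [0.54, -0.0303, 0.0319]
tool_rot: [1.0, 0.011, 0.007, -0.0]
ft_force: [13.9, 0.7, -4.5]
grip_width: 0.0263
grasp_force: 59.9
```

Run:
```python
from h import *
go(540,-30.3,30,1.3); o=bot.get_obs(); print(o["ft_torque"].round(3))
```

```text
pos [540.  -30.3  31.9] yaw 1.31 zaxis [ 1.450e-02  4.000e-04 -9.999e-01] F [13.9  0.7 -4.5] d [-0.001  0.     0.039] w [-0.001 -0.166  0.003]
[ 0.222 -3.329  0.029]
```

Force is at 14 N with no travel, well above the 3.5 N of sliding rub, so the tenon has bottomed. Relieving the push, then opening and lifting.

>>> {"method": "drive_tool", "body": {
  "rows": [
    {"dx": 0.06,"dy": 0,"dz": 0,"wx": 0,"wy": 0,"wz": 0,"hand": 15},
    {"dx": 0.12,"dy": 0,"dz": 0,"wx": 0,"wy": 0,"wz": 0,"hand": 15},
    {"dx": 0.12,"dy": 0,"dz": 0,"wx": 0,"wy": 0,"wz": 0,"hand": 15}
  ]
}}

```text
clock: 11.85
eef_pos: [0.5402, -0.0302, 0.03]
tool_rot: [1.0, 0.011, 0.001, -0.0]
ft_force: [5.2, 0.8, -2.4]
grip_width: 0.0264
grasp_force: 60.3
```

>>> {"method": "drive_tool", "body": {
  "rows": [
    {"dx": 0.02,"dy": 0,"dz": 0,"wx": 0,"wy": 0,"wz": 0,"hand": 55},
    {"dx": 0.02,"dy": 0,"dz": 0,"wx": 0,"wy": 0,"wz": 0,"hand": 55},
    {"dx": 0.02,"dy": 0,"dz": 0,"wx": 0,"wy": 0,"wz": 0,"hand": 55},
    {"dx": 0.02,"dy": 0,"dz": 0,"wx": 0,"wy": 0,"wz": 0,"hand": 55},
    {"dx": 0.02,"dy": 0,"dz": -0.5,"wx": 0,"wy": 0,"wz": 0,"hand": 55},
    {"dx": 0.02,"dy": 0,"dz": -1.2,"wx": 0,"wy": 0,"wz": 0,"hand": 55},
    {"dx": 0.02,"dy": 0,"dz": -1.4,"wx": 0,"wy": 0,"wz": 0,"hand": 60},
    {"dx": 0.02,"dy": 0,"dz": -1.4,"wx": 0,"wy": 0,"wz": 0,"hand": 60}
  ]
}}

```text
clock: 12.65
eef_pos: [0.5412, -0.0304, 0.1015]
tool_rot: [1.0, 0.011, 0.002, 0.0]
ft_force: [0.2, -0.2, -0.5]
grip_width: 0.0601
grasp_force: 0.0
```

Run:
```python
from h import *
go(659.8,206.6,92,31.9)
```

```text
pos [541.2 -30.4 101.5] yaw 1.29 zaxis [ 4.2e-03 -2.0e-04 -1.0e+00] F [ 0.2 -0.2 -0.5] d [ 2.477 -4.685  0.199] w [ 0.017 -0.045 -6.122]
```

>>> {"method": "drive_tool", "body": {
  "rows": [
    {"dx": 1,"dy": -1,"dz": 0,"wx": 0,"wy": 0,"wz": -1.5,"hand": 60},
    {"dx": 1.5,"dy": -1.9,"dz": 0,"wx": 0,"wy": 0,"wz": -3,"hand": 60},
    {"dx": 1.9,"dy": -2.8,"dz": 0,"wx": 0,"wy": 0,"wz": -4.5,"hand": 60},
    {"dx": 2.2,"dy": -3.7,"dz": 0.1,"wx": 0,"wy": 0,"wz": -6.12,"hand": 60},
    {"dx": 2.48,"dy": -4.68,"dz": 0.2,"wx": 0,"wy": 0,"wz": -6.12,"hand": 60},
    {"dx": 2.48,"dy": -4.68,"dz": 0.2,"wx": 0,"wy": 0,"wz": -6.12,"hand": 60},
    {"dx": 2.48,"dy": -4.68,"dz": 0.2,"wx": 0,"wy": 0,"wz": -6.12,"hand": 60},
    {"dx": 2.48,"dy": -4.68,"dz": 0.2,"wx": 0,"wy": 0,"wz": -6.12,"hand": 60},
    {"dx": 2.48,"dy": -4.68,"dz": 0.2,"wx": 0,"wy": 0,"wz": -6.12,"hand": 60}
  ]
}}

```text
clock: 13.55
eef_pos: [0.6578, 0.2049, 0.0885]
tool_rot: [0.962, 0.274, -0.001, 0.0]
ft_force: [-0.8, -0.3, -0.4]
grip_width: 0.0599
grasp_force: 0.0
```

Run:
```python
from h import *
go(659.8,206.6,12.5,31.9)
im=bot.camera("scene")
cv2.imwrite("pics/grip2.png",cv2.resize(im[150:310,250:450,::-1],None,fx=3.5,fy=3.5,interpolation=cv2.INTER_CUBIC))
```

```text
pos [657.8 204.9  88.5] yaw 31.81 zaxis [-0.0021 -0.0011 -1.    ] F [-0.8 -0.3 -0.4] d [ 0.056 -0.007  1.52 ] w [-0.002  0.027 -0.018]
```

View pics/grip2.png

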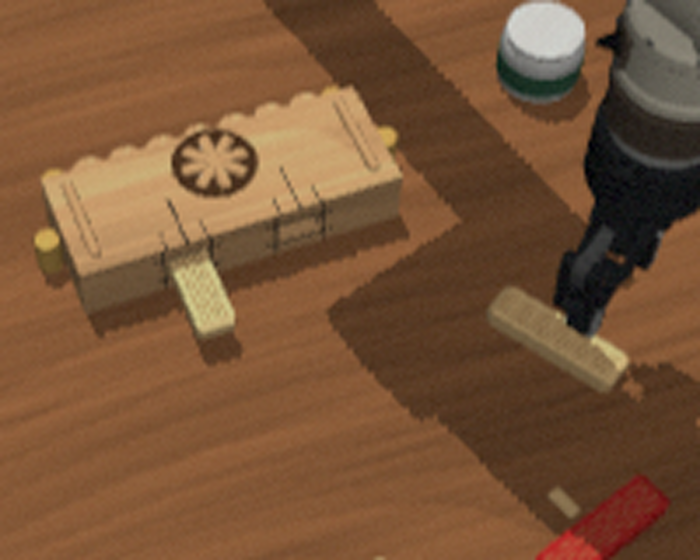

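The right tenon stands level in its mortise, at crop (203,295). The gripper is above the far half of the second pale tenon, at crop (570,340). Gripping it now.

>>> {"method": "drive_tool", "body": {
  "rows": [
    {"dx": 0.04,"dy": 0,"dz": 0.8,"wx": 0,"wy": 0,"wz": 0,"hand": 60},
    {"dx": 0.04,"dy": 0,"dz": 1.3,"wx": 0,"wy": 0,"wz": 0,"hand": 60},
    {"dx": 0.04,"dy": 0,"dz": 1.48,"wx": 0,"wy": 0,"wz": 0,"hand": 60},
    {"dx": 0.04,"dy": 0,"dz": 1.48,"wx": 0,"wy": 0,"wz": 0,"hand": 45},
    {"dx": 0.04,"dy": 0,"dz": 1.48,"wx": 0,"wy": 0,"wz": 0,"hand": 30},
    {"dx": 0.04,"dy": 0,"dz": 1.48,"wx": 0,"wy": 0,"wz": 0,"hand": 15},
    {"dx": 0.04,"dy": 0,"dz": 1.48,"wx": 0,"wy": 0,"wz": 0,"hand": 15},
    {"dx": 0.04,"dy": 0,"dz": 1.48,"wx": 0,"wy": 0,"wz": 0,"hand": 15},
    {"dx": 0.04,"dy": 0,"dz": 1.48,"wx": 0,"wy": 0,"wz": 0,"hand": 15},
    {"dx": 0.04,"dy": 0,"dz": 1.48,"wx": 0,"wy": 0,"wz": 0,"hand": 15}
  ]
}}

```text
clock: 14.6
eef_pos: [0.6617, 0.2078, 0.0177]
tool_rot: [0.962, 0.275, 0.002, 0.0]
ft_force: [0.8, -0.4, 5.9]
grip_width: 0.0255
grasp_force: 60.1
```

>>> {"method": "drive_tool", "body": {
  "rows": [
    {"dx": 0,"dy": 0,"dz": 0,"wx": 0,"wy": 0,"wz": 0,"hand": 40},
    {"dx": 0,"dy": 0,"dz": 0,"wx": 0,"wy": 0,"wz": 0,"hand": 40},
    {"dx": 0,"dy": 0,"dz": 0,"wx": 0,"wy": 0,"wz": 0,"hand": 40},
    {"dx": 0,"dy": 0,"dz": 0,"wx": 0,"wy": 0,"wz": 0,"hand": 40}
  ]
}}

```text
clock: 15.0
eef_pos: [0.6599, 0.2075, 0.015]
tool_rot: [0.961, 0.275, -0.0, -0.0]
ft_force: [0.2, 0.1, -0.1]
grip_width: 0.04
grasp_force: 0.0
```

>>> {"method": "drive_tool", "body": {
  "rows": [
    {"dx": 0,"dy": 0,"dz": 0.05,"wx": 0,"wy": 0,"wz": 0,"hand": 40},
    {"dx": 0,"dy": 0,"dz": 0.05,"wx": 0,"wy": 0,"wz": 0,"hand": 40},
    {"dx": 0,"dy": 0,"dz": 0.05,"wx": 0,"wy": 0,"wz": 0,"hand": 28},
    {"dx": 0,"dy": 0,"dz": 0.05,"wx": 0,"wy": 0,"wz": 0,"hand": 15},
    {"dx": 0,"dy": 0,"dz": 0.05,"wx": 0,"wy": 0,"wz": 0,"hand": 15},
    {"dx": 0,"dy": 0,"dz": 0.05,"wx": 0,"wy": 0,"wz": 0,"hand": 15},
    {"dx": 0,"dy": 0,"dz": 0.05,"wx": 0,"wy": 0,"wz": 0,"hand": 15}
  ]
}}

```text
clock: 15.7
eef_pos: [0.6603, 0.2075, 0.013]
tool_rot: [0.962, 0.275, 0.0, -0.0]
ft_force: [0.4, -0.3, 1.0]
grip_width: 0.0265
grasp_force: 60.2
```

>>> {"method": "drive_tool", "body": {
  "rows": [
    {"dx": 0,"dy": 0,"dz": -0.3,"wx": 0,"wy": 0,"wz": 0,"hand": 15},
    {"dx": 0,"dy": 0,"dz": -0.6,"wx": 0,"wy": 0,"wz": 0,"hand": 15},
    {"dx": 0,"dy": 0,"dz": -0.6,"wx": 0,"wy": 0,"wz": 0,"hand": 15},
    {"dx": 0,"dy": 0,"dz": -0.6,"wx": 0,"wy": 0,"wz": 0,"hand": 15}
  ]
}}

```text
clock: 16.1
eef_pos: [0.6612, 0.2078, 0.0447]
tool_rot: [0.962, 0.275, 0.002, -0.0]
ft_force: [0.4, 0.2, 0.0]
grip_width: 0.0261
grasp_force: 60.2
```

Run:
```python
from h import *
go(597,55,33,1.3)
```

```text
pos [661.2 207.8  44.7] yaw 31.89 zaxis [ 2.9e-03  9.0e-04 -1.0e+00] F [0.4 0.2 0. ] d [-2.706  1.916  0.228] w [-1.000e-03 -3.500e-02  6.119e+00]
```

>>> {"method": "drive_tool", "body": {
  "rows": [
    {"dx": -0.55,"dy": 0.4,"dz": 0,"wx": 0,"wy": 0,"wz": 1.4,"hand": 15},
    {"dx": -1.1,"dy": 0.8,"dz": 0,"wx": 0,"wy": 0,"wz": 2.8,"hand": 15},
    {"dx": -1.65,"dy": 1.2,"dz": 0,"wx": 0,"wy": 0,"wz": 4.2,"hand": 15},
    {"dx": -2.2,"dy": 1.6,"dz": 0.1,"wx": 0,"wy": 0,"wz": 5.5,"hand": 15},
    {"dx": -2.7,"dy": 1.92,"dz": 0.23,"wx": 0,"wy": 0,"wz": 6.12,"hand": 15},
    {"dx": -2.7,"dy": 1.92,"dz": 0.23,"wx": 0,"wy": 0,"wz": 6.12,"hand": 15},
    {"dx": -2.7,"dy": 1.92,"dz": 0.23,"wx": 0,"wy": 0,"wz": 6.12,"hand": 15},
    {"dx": -2.7,"dy": 1.92,"dz": 0.23,"wx": 0,"wy": 0,"wz": 6.12,"hand": 15}
  ]
}}

```text
clock: 16.9
eef_pos: [0.598, 0.0368, 0.0317]
tool_rot: [1.0, 0.027, 0.0, -0.008]
ft_force: [0.3, 1.3, 0.4]
grip_width: 0.0266
grasp_force: 60.2
```

Run:
```python
from h import *
go(579,54.6,28.8,1.3)
im=bot.camera("scene"); im2=bot.camera("top")
a=cv2.resize(im[170:290,270:400,::-1],None,fx=4,fy=4,interpolation=cv2.INTER_CUBIC)
cv2.imwrite("pics/pre2.png",a)
```

```text
pos [598.   36.8  31.7] yaw 3.15 zaxis [ 0.      0.0153 -0.9999] F [0.3 1.3 0.4] d [-0.361 -0.375  0.064] w [-0.176 -0.007  0.37 ]
```

View pics/pre2.png

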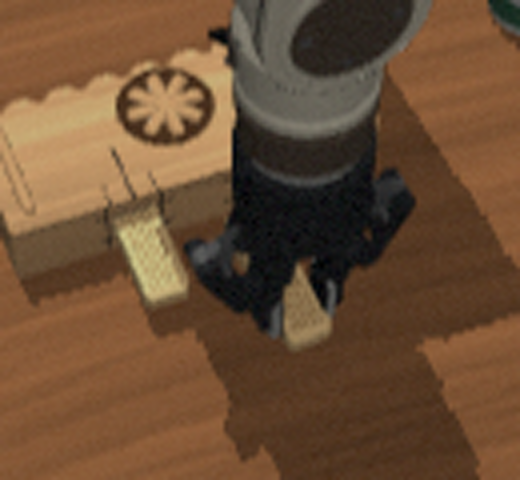

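The tenon is held level, and the right one is undisturbed. The measured pose is 18 mm off in y and slightly tilted, so I'll check whether it is still settling.

Run:
```python
from h import *
go(597,55,33,1.3); o=bot.get_obs()
for k in("joint_pos","joint_vel","tau","ft_force","ft_torque"): print(k,np.round(o[k],3))
```

```text
pos [598.1  37.3  31.7] yaw 3.2 zaxis [ 0.      0.0151 -0.9999] F [ 0.   0.1 -0.5] d [-0.002 -0.356 -0.02 ] w [-0.173 -0.007  0.381]
joint_pos [ 0.055  0.597 -0.03   0.943  0.015  3.141]
joint_vel [ 0.001 -0.    -0.003 -0.    -0.003  0.   ]
tau [-3.9200e-01 -4.9587e+01  2.1226e+01  1.9000e-02  3.3000e-02  0.0000e+00]
ft_force [ 0.026  0.136 -0.539]
ft_torque [0.042 0.009 0.019]
```

>>> {"method": "drive_tool", "body": {
  "rows": [
    {"dx": 0,"dy": 0,"dz": 0,"wx": 0,"wy": 0,"wz": 0,"hand": 15},
    {"dx": 0,"dy": 0,"dz": 0,"wx": 0,"wy": 0,"wz": 0,"hand": 15},
    {"dx": 0,"dy": 0,"dz": 0,"wx": 0,"wy": 0,"wz": 0,"hand": 15}
  ]
}}

```text
clock: 17.3
eef_pos: [0.5975, 0.0366, 0.0315]
tool_rot: [1.0, 0.027, -0.0, -0.007]
ft_force: [0.4, -0.8, -0.9]
grip_width: 0.0263
grasp_force: 60.2
```

Run:
```python
from h import *
go(597,55,33,1.3); o=bot.get_obs()
for k in("joint_pos","joint_vel","tau","ft_force","ft_torque"): print(k,np.round(o[k],3))
```

```text
pos [597.5  36.6  31.5] yaw 3.14 zaxis [-9.000e-04  1.490e-02 -9.999e-01] F [ 0.4 -0.8 -0.9] d [ 0.011 -0.369 -0.025] w [-0.171  0.004  0.369]
joint_pos [ 0.054  0.597 -0.031  0.943  0.015  3.141]
joint_vel [-0.007 -0.001 -0.003  0.     0.001  0.001]
tau [ 5.8000e-02 -4.9570e+01  2.1351e+01  6.0000e-03  5.2000e-02  0.0000e+00]
ft_force [ 0.379 -0.804 -0.866]
ft_torque [-0.059 -0.033 -0.01 ]
```

Joint 6 is at its +3.14 limit, since yaw ≈ j1 − j6 + π. The left mortise needs the half-turned grasp, so I'll back off, set the tenon down, turn 180° and regrip.

>>> {"method": "drive_tool", "body": {
  "rows": [
    {"dx": 0.3,"dy": 0,"dz": 0,"wx": 0,"wy": 0,"wz": -1,"hand": 15},
    {"dx": 0.6,"dy": 0,"dz": 0,"wx": 0,"wy": 0,"wz": -2,"hand": 15},
    {"dx": 0.6,"dy": 0,"dz": 0,"wx": 0,"wy": 0,"wz": -2,"hand": 15},
    {"dx": 0.6,"dy": 0,"dz": 0,"wx": 0,"wy": 0,"wz": -2,"hand": 15}
  ]
}}

```text
clock: 17.7
eef_pos: [0.6268, 0.0377, 0.0312]
tool_rot: [0.994, 0.113, -0.0, -0.007]
ft_force: [-0.2, -0.1, -1.2]
grip_width: 0.0265
grasp_force: 60.1
```

Run:
```python
from h import *
go(629,55,13.6,11.3); o=bot.get_obs()
print(np.round(o["joint_pos"],3))
```

```text
pos [626.8  37.7  31.2] yaw 12.99 zaxis [-0.0019  0.0148 -0.9999] F [-0.2 -0.1 -1.2] d [ 0.12  -0.323  0.357] w [-0.171 -0.014  0.338]
[0.053 0.647 0.063 0.988 0.015 2.968]
```

>>> {"method": "drive_tool", "body": {
  "rows": [
    {"dx": 0,"dy": 0,"dz": 0,"wx": -0.17,"wy": 0,"wz": 0,"hand": 15},
    {"dx": 0,"dy": 0,"dz": 0.2,"wx": -0.17,"wy": 0,"wz": 0,"hand": 15},
    {"dx": 0,"dy": 0,"dz": 0.35,"wx": -0.17,"wy": 0,"wz": 0,"hand": 15},
    {"dx": 0,"dy": 0,"dz": 0.35,"wx": -0.17,"wy": 0,"wz": 0,"hand": 15},
    {"dx": 0,"dy": 0,"dz": 0.35,"wx": -0.17,"wy": 0,"wz": 0,"hand": 15}
  ]
}}

```text
clock: 18.2
eef_pos: [0.6265, 0.0378, 0.0132]
tool_rot: [0.993, 0.114, 0.0, -0.0]
ft_force: [0.0, -0.4, -1.2]
grip_width: 0.0265
grasp_force: 60.2
```

Run:
```python
from h import *
go(626.8,37.7,13,13)
```

```text
pos [626.5  37.8  13.2] yaw 13.08 zaxis [ 9.e-04  3.e-04 -1.e+00] F [ 0.  -0.4 -1.2] d [0.005 0.004 0.004] w [-0.001 -0.011  0.016]
```

>>> {"method": "drive_tool", "body": {
  "rows": [
    {"dx": 0,"dy": 0,"dz": 0,"wx": 0,"wy": 0,"wz": 0,"hand": 50},
    {"dx": 0,"dy": 0,"dz": 0,"wx": 0,"wy": 0,"wz": 0,"hand": 50},
    {"dx": 0,"dy": 0,"dz": 0,"wx": 0,"wy": 0,"wz": 0,"hand": 50},
    {"dx": 0,"dy": 0,"dz": -0.5,"wx": 0,"wy": 0,"wz": 0,"hand": 50},
    {"dx": 0,"dy": 0,"dz": -1,"wx": 0,"wy": 0,"wz": -1.6,"hand": 50},
    {"dx": 0,"dy": 0,"dz": -1,"wx": 0,"wy": 0,"wz": -3.2,"hand": 50},
    {"dx": 0,"dy": 0,"dz": -1,"wx": 0,"wy": 0,"wz": -4.8,"hand": 50},
    {"dx": 0,"dy": 0,"dz": -1,"wx": 0,"wy": 0,"wz": -6.4,"hand": 50},
    {"dx": 0,"dy": 0,"dz": -1,"wx": 0,"wy": 0,"wz": -8,"hand": 50},
    {"dx": 0,"dy": 0,"dz": -1,"wx": 0,"wy": 0,"wz": -9.6,"hand": 50},
    {"dx": 0,"dy": 0,"dz": -1,"wx": 0,"wy": 0,"wz": -11.2,"hand": 50},
    {"dx": 0,"dy": 0,"dz": -1,"wx": 0,"wy": 0,"wz": -12.8,"hand": 50},
    {"dx": 0,"dy": 0,"dz": -1,"wx": 0,"wy": 0,"wz": -14.4,"hand": 50},
    {"dx": 0,"dy": 0,"dz": -1,"wx": 0,"wy": 0,"wz": -16,"hand": 50},
    {"dx": 0,"dy": 0,"dz": -1,"wx": 0,"wy": 0,"wz": -17.6,"hand": 50},
    {"dx": 0,"dy": 0,"dz": -1,"wx": 0,"wy": 0,"wz": -18,"hand": 50}
  ]
}}

```text
clock: 19.8
eef_pos: [0.6271, 0.0378, 0.064]
tool_rot: [0.621, 0.784, 0.001, 0.001]
ft_force: [0.4, 0.5, 0.2]
grip_width: 0.05
grasp_force: 0.0
```

>>> {"method": "drive_tool", "body": {
  "rows": [
    {"dx": 0,"dy": 0,"dz": 0,"wx": 0,"wy": 0,"wz": -1.6,"hand": 50},
    {"dx": 0,"dy": 0,"dz": 0,"wx": 0,"wy": 0,"wz": -3.2,"hand": 50},
    {"dx": 0,"dy": 0,"dz": 0,"wx": 0,"wy": 0,"wz": -4.8,"hand": 50},
    {"dx": 0,"dy": 0,"dz": 0,"wx": 0,"wy": 0,"wz": -6.4,"hand": 50},
    {"dx": 0,"dy": 0,"dz": 0,"wx": 0,"wy": 0,"wz": -8,"hand": 50},
    {"dx": 0,"dy": 0,"dz": 0,"wx": 0,"wy": 0,"wz": -9.6,"hand": 50},
    {"dx": 0,"dy": 0,"dz": 0,"wx": 0,"wy": 0,"wz": -11.2,"hand": 50},
    {"dx": 0,"dy": 0,"dz": 0,"wx": 0,"wy": 0,"wz": -12.8,"hand": 50},
    {"dx": 0,"dy": 0,"dz": 0,"wx": 0,"wy": 0,"wz": -14.4,"hand": 50},
    {"dx": 0,"dy": 0,"dz": 0,"wx": 0,"wy": 0,"wz": -16,"hand": 50},
    {"dx": 0,"dy": 0,"dz": 0,"wx": 0,"wy": 0,"wz": -17.6,"hand": 50},
    {"dx": 0,"dy": 0,"dz": 0,"wx": 0,"wy": 0,"wz": -18,"hand": 50},
    {"dx": 0,"dy": 0,"dz": 0,"wx": 0,"wy": 0,"wz": -18,"hand": 50},
    {"dx": 0,"dy": 0,"dz": 0,"wx": 0,"wy": 0,"wz": -18,"hand": 50}
  ]
}}

```text
clock: 21.2
eef_pos: [0.6271, 0.0378, 0.064]
tool_rot: [-0.113, 0.994, 0.0, 0.001]
ft_force: [-0.5, -0.7, 0.0]
grip_width: 0.0499
grasp_force: 0.0
```

Run:
```python
from h import *
go(626.5,37.8,12.6,193.1); print(bot.get_obs()["joint_pos"].round(3))
```

```text
pos [627.1  37.8  64. ] yaw -166.97 zaxis [ 2.3e-03  4.0e-04 -1.0e+00] F [-0.5 -0.7  0. ] d [0.015 0.003 1.027] w [-0.002  0.027 -0.014]
[ 0.06   0.612  0.094  1.051  0.    -0.167]
```

Good. Now down to regrip, using tool −x as the outward direction.

>>> {"method": "drive_tool", "body": {
  "rows": [
    {"dx": 0,"dy": 0,"dz": 0.6,"wx": 0,"wy": 0,"wz": 0,"hand": 50},
    {"dx": 0,"dy": 0,"dz": 1.03,"wx": 0,"wy": 0,"wz": 0,"hand": 50},
    {"dx": 0,"dy": 0,"dz": 1.03,"wx": 0,"wy": 0,"wz": 0,"hand": 40},
    {"dx": 0,"dy": 0,"dz": 1.03,"wx": 0,"wy": 0,"wz": 0,"hand": 28},
    {"dx": 0,"dy": 0,"dz": 1.03,"wx": 0,"wy": 0,"wz": 0,"hand": 15},
    {"dx": 0,"dy": 0,"dz": 1.03,"wx": 0,"wy": 0,"wz": 0,"hand": 15},
    {"dx": 0,"dy": 0,"dz": 1.03,"wx": 0,"wy": 0,"wz": 0,"hand": 15},
    {"dx": 0,"dy": 0,"dz": 1.03,"wx": 0,"wy": 0,"wz": 0,"hand": 15}
  ]
}}

```text
clock: 22.0
eef_pos: [0.6275, 0.0379, 0.013]
tool_rot: [-0.114, 0.993, 0.0, 0.002]
ft_force: [0.4, 0.7, 0.5]
grip_width: 0.026
grasp_force: 60.1
```

Run:
```python
from h import *
go(626.5,37.8,33,193.1); go(597,55,33,181.3)
```

```text
pos [627.5  37.9  13. ] yaw -166.92 zaxis [ 3.e-03  5.e-04 -1.e+00] F [0.4 0.7 0.5] d [ 0.019  0.003 -0.4  ] w [-0.003  0.035 -0.004]
pos [627.5  37.9  13. ] yaw -166.92 zaxis [ 3.e-03  5.e-04 -1.e+00] F [0.4 0.7 0.5] d [ 0.516  0.472 -0.402] w [1.000e-03 3.500e-02 2.356e+00]
```

>>> {"method": "drive_tool", "body": {
  "rows": [
    {"dx": 0,"dy": 0,"dz": -0.4,"wx": 0,"wy": 0,"wz": 0,"hand": 15},
    {"dx": 0,"dy": 0.1,"dz": -0.4,"wx": 0,"wy": 0,"wz": 0.8,"hand": 15},
    {"dx": 0.2,"dy": 0.3,"dz": -0.4,"wx": 0,"wy": 0.02,"wz": 1.6,"hand": 15},
    {"dx": 0.52,"dy": 0.47,"dz": -0.4,"wx": 0,"wy": 0.03,"wz": 2.36,"hand": 15},
    {"dx": 0.52,"dy": 0.47,"dz": -0.4,"wx": 0,"wy": 0.03,"wz": 2.36,"hand": 15},
    {"dx": 0.52,"dy": 0.47,"dz": -0.4,"wx": 0,"wy": 0.03,"wz": 2.36,"hand": 15},
    {"dx": 0.52,"dy": 0.47,"dz": -0.4,"wx": 0,"wy": 0.03,"wz": 2.36,"hand": 15}
  ]
}}

```text
clock: 22.7
eef_pos: [0.5976, 0.0547, 0.0328]
tool_rot: [-0.011, 1.0, 0.0, 0.001]
ft_force: [1.5, -0.6, 0.2]
grip_width: 0.0265
grasp_force: 60.1
```

Run:
```python
from h import *
go(579,54.6,28.9,181.3); print(bot.get_obs()["joint_pos"].round(3))
```

```text
pos [597.6  54.7  32.8] yaw -178.69 zaxis [ 1.2e-03  1.0e-04 -1.0e+00] F [ 1.5 -0.6  0.2] d [0.372 0.007 0.077] w [0.    0.014 0.003]
[ 0.091  0.597 -0.027  0.946 -0.     0.068]
```

>>> {"method": "drive_tool", "body": {
  "rows": [
    {"dx": 0,"dy": 0.006,"dz": 0.077,"wx": 0,"wy": 0,"wz": 0,"hand": 15},
    {"dx": 0.15,"dy": 0.006,"dz": 0.077,"wx": 0,"wy": 0,"wz": 0,"hand": 15},
    {"dx": 0.25,"dy": 0.006,"dz": 0.077,"wx": 0,"wy": 0,"wz": 0,"hand": 15},
    {"dx": 0.3,"dy": 0.006,"dz": 0.077,"wx": 0,"wy": 0,"wz": 0,"hand": 15},
    {"dx": 0.35,"dy": 0.006,"dz": 0.077,"wx": 0,"wy": 0,"wz": 0,"hand": 15},
    {"dx": 0.37,"dy": 0.006,"dz": 0.077,"wx": 0,"wy": 0,"wz": 0,"hand": 15},
    {"dx": 0.37,"dy": 0.006,"dz": 0.077,"wx": 0,"wy": 0,"wz": 0,"hand": 15}
  ]
}}

```text
clock: 23.4
eef_pos: [0.5781, 0.0548, 0.0288]
tool_rot: [-0.011, 1.0, 0.0, 0.0]
ft_force: [-0.0, 0.9, 0.1]
grip_width: 0.0263
grasp_force: 60.1
```

>>> {"method": "drive_tool", "body": {
  "rows": [
    {"dx": 0.02,"dy": 0,"dz": 0,"wx": 0,"wy": 0,"wz": 0,"hand": 15},
    {"dx": 0.04,"dy": 0,"dz": 0,"wx": 0,"wy": 0,"wz": 0,"hand": 15},
    {"dx": 0.06,"dy": 0,"dz": 0,"wx": 0,"wy": 0,"wz": 0,"hand": 15},
    {"dx": 0.06,"dy": 0,"dz": 0,"wx": 0,"wy": 0,"wz": 0,"hand": 15}
  ]
}}

```text
clock: 23.8
eef_pos: [0.5749, 0.0547, 0.0286]
tool_rot: [-0.011, 1.0, 0.0, -0.0]
ft_force: [0.8, 1.1, -0.7]
grip_width: 0.0264
grasp_force: 60.1
```

>>> {"method": "drive_tool", "body": {
  "rows": [
    {"dx": 0.02,"dy": 0,"dz": 0,"wx": 0,"wy": 0,"wz": 0,"hand": 15},
    {"dx": 0.04,"dy": 0,"dz": 0,"wx": 0,"wy": 0,"wz": 0,"hand": 15},
    {"dx": 0.06,"dy": 0,"dz": 0,"wx": 0,"wy": 0,"wz": 0,"hand": 15},
    {"dx": 0.06,"dy": 0,"dz": 0,"wx": 0,"wy": 0,"wz": 0,"hand": 15}
  ]
}}

```text
clock: 24.2
eef_pos: [0.5729, 0.055, 0.029]
tool_rot: [-0.011, 1.0, 0.0, 0.001]
ft_force: [2.4, 2.5, 0.5]
grip_width: 0.0263
grasp_force: 60.0
```

Run:
```python
from h import *
go(570,54.4,28.8,181.3); print(bot.get_obs()["ft_torque"].round(3))
```

```text
pos [572.9  55.   29. ] yaw -178.7 zaxis [ 1.6e-03  9.0e-04 -1.0e+00] F [2.4 2.5 0.5] d [ 0.058 -0.012  0.004] w [ 0.01   0.018 -0.001]
[ 0.355 -0.491 -0.037]
```

>>> {"method": "drive_tool", "body": {
  "rows": [
    {"dx": 0,"dy": 0.016,"dz": 0,"wx": 0,"wy": 0,"wz": 0,"hand": 15},
    {"dx": 0.02,"dy": 0.016,"dz": 0,"wx": 0,"wy": 0,"wz": 0,"hand": 15},
    {"dx": 0.04,"dy": 0.016,"dz": 0,"wx": 0,"wy": 0,"wz": 0,"hand": 15},
    {"dx": 0.06,"dy": 0.016,"dz": 0,"wx": 0,"wy": 0,"wz": 0,"hand": 15},
    {"dx": 0.06,"dy": 0.016,"dz": 0,"wx": 0,"wy": 0,"wz": 0,"hand": 15}
  ]
}}

```text
clock: 24.7
eef_pos: [0.5687, 0.0556, 0.0285]
tool_rot: [-0.011, 1.0, 0.0, -0.0]
ft_force: [0.5, 2.5, -0.0]
grip_width: 0.0264
grasp_force: 60.0
```

Run:
```python
from h import *
go(570,54.4,28.8,181.3); print(bot.get_obs()["ft_torque"].round(3))
```

```text
pos [568.7  55.6  28.5] yaw -178.71 zaxis [-8.e-04  5.e-04 -1.e+00] F [ 0.5  2.5 -0. ] d [-0.025 -0.024 -0.006] w [ 0.006 -0.009 -0.002]
[ 0.527 -0.219 -0.171]
```

>>> {"method": "drive_tool", "body": {
  "rows": [
    {"dx": 0.03,"dy": 0.014,"dz": 0,"wx": 0,"wy": 0,"wz": 0,"hand": 15},
    {"dx": 0.06,"dy": 0.014,"dz": 0,"wx": 0,"wy": 0,"wz": 0,"hand": 15},
    {"dx": 0.09,"dy": 0.014,"dz": 0,"wx": 0,"wy": 0,"wz": 0,"hand": 15},
    {"dx": 0.12,"dy": 0.014,"dz": 0,"wx": 0,"wy": 0,"wz": 0,"hand": 15},
    {"dx": 0.14,"dy": 0.014,"dz": 0,"wx": 0,"wy": 0,"wz": 0,"hand": 15},
    {"dx": 0.14,"dy": 0.014,"dz": 0,"wx": 0,"wy": 0,"wz": 0,"hand": 15}
  ]
}}

```text
clock: 25.3
eef_pos: [0.5616, 0.0557, 0.0285]
tool_rot: [-0.011, 1.0, -0.0, -0.0]
ft_force: [0.2, -0.7, -0.7]
grip_width: 0.0265
grasp_force: 60.1
```

>>> {"method": "drive_tool", "body": {
  "rows": [
    {"dx": 0.03,"dy": 0,"dz": 0,"wx": 0,"wy": 0,"wz": 0,"hand": 15},
    {"dx": 0.06,"dy": 0,"dz": 0,"wx": 0,"wy": 0,"wz": 0,"hand": 15},
    {"dx": 0.09,"dy": 0,"dz": 0,"wx": 0,"wy": 0,"wz": 0,"hand": 15},
    {"dx": 0.12,"dy": 0,"dz": 0,"wx": 0,"wy": 0,"wz": 0,"hand": 15},
    {"dx": 0.14,"dy": 0,"dz": 0,"wx": 0,"wy": 0,"wz": 0,"hand": 15},
    {"dx": 0.14,"dy": 0,"dz": 0,"wx": 0,"wy": 0,"wz": 0,"hand": 15}
  ]
}}

```text
clock: 25.9
eef_pos: [0.5558, 0.0558, 0.0289]
tool_rot: [-0.011, 1.0, 0.0, 0.001]
ft_force: [5.2, -0.1, -3.0]
grip_width: 0.0265
grasp_force: 59.8
```

>>> {"method": "drive_tool", "body": {
  "rows": [
    {"dx": 0.02,"dy": 0,"dz": 0,"wx": 0,"wy": 0,"wz": 0,"hand": 15},
    {"dx": 0.04,"dy": 0,"dz": 0,"wx": 0,"wy": 0,"wz": 0,"hand": 15},
    {"dx": 0.06,"dy": 0,"dz": 0,"wx": 0,"wy": 0,"wz": 0,"hand": 15},
    {"dx": 0.06,"dy": 0,"dz": 0,"wx": 0,"wy": 0,"wz": 0,"hand": 15}
  ]
}}

```text
clock: 26.3
eef_pos: [0.5518, 0.0556, 0.0286]
tool_rot: [-0.011, 1.0, 0.0, -0.0]
ft_force: [3.0, 0.5, -1.8]
grip_width: 0.0266
grasp_force: 59.9
```

>>> {"method": "drive_tool", "body": {
  "rows": [
    {"dx": 0.02,"dy": 0,"dz": 0,"wx": 0,"wy": 0,"wz": 0,"hand": 15},
    {"dx": 0.04,"dy": 0,"dz": 0,"wx": 0,"wy": 0,"wz": 0,"hand": 15},
    {"dx": 0.06,"dy": 0,"dz": 0,"wx": 0,"wy": 0,"wz": 0,"hand": 15},
    {"dx": 0.06,"dy": 0,"dz": 0,"wx": 0,"wy": 0,"wz": 0,"hand": 15}
  ]
}}

```text
clock: 26.7
eef_pos: [0.5488, 0.0556, 0.0286]
tool_rot: [-0.011, 1.0, 0.0, -0.0]
ft_force: [4.4, 0.2, -1.9]
grip_width: 0.026
grasp_force: 59.9
```

>>> {"method": "drive_tool", "body": {
  "rows": [
    {"dx": 0.02,"dy": 0,"dz": 0,"wx": 0,"wy": 0,"wz": 0,"hand": 15},
    {"dx": 0.04,"dy": 0,"dz": 0,"wx": 0,"wy": 0,"wz": 0,"hand": 15},
    {"dx": 0.06,"dy": 0,"dz": 0,"wx": 0,"wy": 0,"wz": 0,"hand": 15},
    {"dx": 0.06,"dy": 0,"dz": 0,"wx": 0,"wy": 0,"wz": 0,"hand": 15}
  ]
}}

```text
clock: 27.1
eef_pos: [0.5457, 0.0555, 0.0285]
tool_rot: [-0.011, 1.0, 0.0, -0.0]
ft_force: [3.2, -0.8, -2.3]
grip_width: 0.0265
grasp_force: 59.8
```

>>> {"method": "drive_tool", "body": {
  "rows": [
    {"dx": 0.02,"dy": 0,"dz": 0,"wx": 0,"wy": 0,"wz": 0,"hand": 15},
    {"dx": 0.04,"dy": 0,"dz": 0,"wx": 0,"wy": 0,"wz": 0,"hand": 15},
    {"dx": 0.06,"dy": 0,"dz": 0,"wx": 0,"wy": 0,"wz": 0,"hand": 15},
    {"dx": 0.06,"dy": 0,"dz": 0,"wx": 0,"wy": 0,"wz": 0,"hand": 15}
  ]
}}

```text
clock: 27.5
eef_pos: [0.5427, 0.0554, 0.0285]
tool_rot: [-0.011, 1.0, 0.0, -0.0]
ft_force: [3.9, 0.4, -2.4]
grip_width: 0.0262
grasp_force: 59.8
```

>>> {"method": "drive_tool", "body": {
  "rows": [
    {"dx": 0.02,"dy": 0,"dz": 0,"wx": 0,"wy": 0,"wz": 0,"hand": 15},
    {"dx": 0.04,"dy": 0,"dz": 0,"wx": 0,"wy": 0,"wz": 0,"hand": 15},
    {"dx": 0.06,"dy": 0,"dz": 0,"wx": 0,"wy": 0,"wz": 0,"hand": 15},
    {"dx": 0.06,"dy": 0,"dz": 0,"wx": 0,"wy": 0,"wz": 0,"hand": 15}
  ]
}}

```text
clock: 27.9
eef_pos: [0.5397, 0.0554, 0.0285]
tool_rot: [-0.011, 1.0, 0.0, -0.0]
ft_force: [4.1, -0.2, -2.8]
grip_width: 0.0266
grasp_force: 59.8
```

>>> {"method": "drive_tool", "body": {
  "rows": [
    {"dx": 0.02,"dy": 0,"dz": 0,"wx": 0,"wy": 0,"wz": 0,"hand": 15},
    {"dx": 0.04,"dy": 0,"dz": 0,"wx": 0,"wy": 0,"wz": 0,"hand": 15},
    {"dx": 0.06,"dy": 0,"dz": 0,"wx": 0,"wy": 0,"wz": 0,"hand": 15},
    {"dx": 0.06,"dy": 0,"dz": 0,"wx": 0,"wy": 0,"wz": 0,"hand": 15}
  ]
}}

```text
clock: 28.3
eef_pos: [0.5379, 0.0553, 0.0289]
tool_rot: [-0.011, 1.0, 0.0, 0.001]
ft_force: [5.3, 0.4, -3.6]
grip_width: 0.0262
grasp_force: 59.7
```

>>> {"method": "drive_tool", "body": {
  "rows": [
    {"dx": 0.02,"dy": 0,"dz": 0,"wx": 0,"wy": 0,"wz": 0,"hand": 15},
    {"dx": 0.04,"dy": 0,"dz": 0,"wx": 0,"wy": 0,"wz": 0,"hand": 15},
    {"dx": 0.04,"dy": 0,"dz": 0,"wx": 0,"wy": 0,"wz": 0,"hand": 15}
  ]
}}

```text
clock: 28.6
eef_pos: [0.5378, 0.0553, 0.0295]
tool_rot: [-0.011, 1.0, 0.0, 0.003]
ft_force: [8.1, -0.0, -4.5]
grip_width: 0.0264
grasp_force: 59.6
```

Travel stopped at 537.8. I'll push on, in small steps, until the force is clearly above the rub.

>>> {"method": "drive_tool", "body": {
  "rows": [
    {"dx": 0.03,"dy": 0,"dz": 0,"wx": 0,"wy": 0,"wz": 0,"hand": 15},
    {"dx": 0.06,"dy": 0,"dz": 0.005,"wx": 0,"wy": 0,"wz": 0,"hand": 15},
    {"dx": 0.08,"dy": 0,"dz": 0.01,"wx": 0,"wy": 0,"wz": 0,"hand": 15},
    {"dx": 0.08,"dy": 0,"dz": 0.01,"wx": 0,"wy": 0,"wz": 0,"hand": 15}
  ]
}}

```text
clock: 29.0
eef_pos: [0.5377, 0.0553, 0.0304]
tool_rot: [-0.011, 1.0, 0.0, 0.007]
ft_force: [12.8, -0.4, -4.0]
grip_width: 0.0261
grasp_force: 59.5
```

>>> {"method": "drive_tool", "body": {
  "rows": [
    {"dx": 0.03,"dy": 0,"dz": 0.005,"wx": 0,"wy": 0,"wz": 0,"hand": 15},
    {"dx": 0.03,"dy": 0,"dz": 0.005,"wx": 0,"wy": 0,"wz": 0,"hand": 15},
    {"dx": 0.03,"dy": 0,"dz": 0.005,"wx": 0,"wy": 0,"wz": 0,"hand": 15}
  ]
}}

```text
clock: 29.3
eef_pos: [0.5376, 0.0553, 0.0306]
tool_rot: [-0.011, 1.0, 0.0, 0.008]
ft_force: [15.7, -0.4, -4.2]
grip_width: 0.0264
grasp_force: 59.5
```

>>> {"method": "drive_tool", "body": {
  "rows": [
    {"dx": -0.07,"dy": 0,"dz": -0.01,"wx": 0,"wy": 0,"wz": 0,"hand": 15},
    {"dx": -0.13,"dy": 0,"dz": -0.015,"wx": 0,"wy": 0,"wz": 0,"hand": 15},
    {"dx": -0.13,"dy": 0,"dz": -0.015,"wx": 0,"wy": 0,"wz": 0,"hand": 15}
  ]
}}

```text
clock: 29.6
eef_pos: [0.5379, 0.0553, 0.0291]
tool_rot: [-0.011, 1.0, 0.0, 0.002]
ft_force: [7.0, -0.5, -2.7]
grip_width: 0.0263
grasp_force: 59.7
```

>>> {"method": "drive_tool", "body": {
  "rows": [
    {"dx": -0.04,"dy": 0,"dz": 0,"wx": 0,"wy": 0,"wz": 0,"hand": 50},
    {"dx": -0.04,"dy": 0,"dz": 0,"wx": 0,"wy": 0,"wz": 0,"hand": 50},
    {"dx": -0.04,"dy": 0,"dz": 0,"wx": 0,"wy": 0,"wz": 0,"hand": 50},
    {"dx": -0.04,"dy": 0,"dz": 0,"wx": 0,"wy": 0,"wz": 0,"hand": 50},
    {"dx": -0.04,"dy": 0,"dz": -0.5,"wx": 0,"wy": 0,"wz": 0,"hand": 50},
    {"dx": -0.04,"dy": 0,"dz": -1.3,"wx": 0,"wy": 0,"wz": 0,"hand": 50},
    {"dx": -0.5,"dy": 1,"dz": -2,"wx": 0,"wy": 0,"wz": 0,"hand": 50},
    {"dx": -1,"dy": 2,"dz": -2,"wx": 0,"wy": 0,"wz": 0,"hand": 50},
    {"dx": -1.5,"dy": 3,"dz": -2,"wx": 0,"wy": 0,"wz": 0,"hand": 50},
    {"dx": -1.5,"dy": 3,"dz": -2,"wx": 0,"wy": 0,"wz": 0,"hand": 50},
    {"dx": -1.5,"dy": 3,"dz": -2,"wx": 0,"wy": 0,"wz": 0,"hand": 50}
  ]
}}

```text
clock: 30.7
eef_pos: [0.6083, 0.2106, 0.1283]
tool_rot: [-0.013, 1.0, 0.001, 0.0]
ft_force: [0.2, -0.8, 0.2]
grip_width: 0.0499
grasp_force: 0.0
```

Run:
```python
from h import *
im=bot.camera("scene")
cv2.imwrite("pics/end.png",cv2.resize(im[150:290,230:430,::-1],None,fx=4,fy=4,interpolation=cv2.INTER_CUBIC))
```

```text
(no output)
```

View pics/end.png

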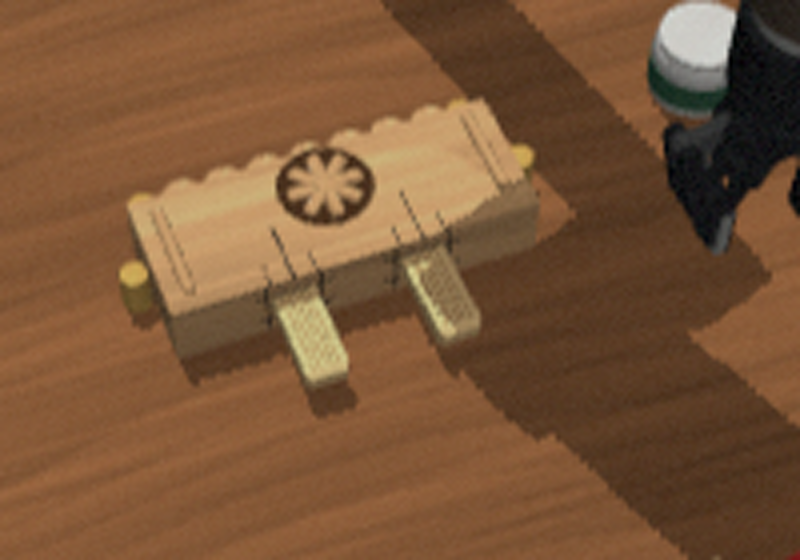

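Both tenons stand level and straight in their mortises, with outer ends at crop (327,375) and (457,333). The gripper is clear and the wax tin is untouched.

```bash
python3 -c "
from workcell import bot
print(bot.job_done())"
```

```text
the job is handed in; nothing more can be done
None
```

Both beech tenons are in their mortises, each pushed until it stopped dead at about 14–16 N (the limit is 30 N). They sit roughly 40 mm deep, and the job was handed in at about 31 s with the gripper clear; the mallet, gouge and wax tin were not touched.

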